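# Fill the bead jar and close its spring bayonet cap

## Task

Tip all six wooden beads out of the scoop into the clear jar that stands on the log slice, and set the scoop back down upright on the table. Then fit the jar's cap: push it in against the spring until its plate is flush on the collar, twist it a quarter turn clockwise (seen from above) until it stops, and finish the job while still gripping the cap and holding it pressed down flush, so that the new seal can bed in. Leave the tape roll, the loose log slice and the glue bottle where they are.

Things in the scene. Friction and masses are not known exactly. Their poses are not given: they have to be found in the camera images.
- jar_mouth (a point): Centre of the jar's open mouth, level with the collar's top, 105 mm above the table. The jar is fixed and upright: a clear body 98 mm across under an aluminium collar 102 mm across with a round bore 68 mm wide and two opposite slots at this point's +x and -x. The cap's lugs turn under the collar from the slots, clockwise from above (negative yaw), about 90 degrees to a stop, ending along y.
- jar_slot (a point): Middle of the slot on the jar's +x side, at the collar's top, 38 mm from the axis. Each slot is 15 mm wide, reaches out to 45 mm from the axis and goes down through the collar's flange, whose top slopes in to the bore and whose underside is 10 mm below the collar's top. Below the flange the way is open clockwise; anticlockwise is blocked.
- jar_floor (a point): Centre of the jar's inner floor, 20 mm above the table; clear walls, 90 mm across inside. The jar stands on a brown log slice 140 mm across, 15 mm thick.
- seal (a joint): Sprung ring in the jar's mouth (hole 61 mm across, beads fall through): how far it is pushed down, m. 0 at rest, 13 mm below the collar's top. The cap's lugs meet it when the cap's plate is 9 mm above flush; about 0.009 with the plate flush on the collar, 0.005 if a twisted cap is let go and springs up. Pushes up with 4 N at rest, 10.5 N when flush (700 N/m).
- cap_grip (a point): Centre of the cap's upright grip bar: 62 mm long along this point's x, 14 mm wide (y), 36 mm high. Grey plastic cap, 63 mm high in all, about 120 g, starting upright on the table with this point 45 mm up. With the cap flush on the jar this point is 23 mm above the jar's mouth.
- cap_foot (a point): Centre of the cap's underside, 45 mm below the bar's centre. Plug 62 mm across, 22 mm deep, foot tapered to 54 mm; above it a round plate 96 mm across, 5 mm thick. Two steel lugs, 10 mm wide and 8 mm high, stick out at the plug's foot to 41 mm from the axis at this point's +x and -x, in line with the grip bar.
- scoop_grip (a point): Point on the scoop's wooden handle to grip, 36 mm above the scoop's underside and 105 mm from the bowl's axis. The handle is a level bar, 12 mm wide (this point's x), 14 mm high, along this point's y (+y points away from the bowl), from 46 to 146 mm from the axis. The scoop starts upright on the table, about 120 g, with the six beads in it.
- scoop_rim (a point): Centre of the scoop's open rim: an aluminium bowl 42 mm high, 100 mm across at the rim and 54 mm at its foot, wall 3 mm, flaring by 29 degrees, so that the balls roll out once it is tipped by some 75 degrees. z points out of the bowl.
- tape: A grey roll of tape lying flat, 96 mm across, 45 mm high; to be left alone. Origin at the centre of its underside.
- slice: A small loose log slice, 84 mm across, 14 mm thick; to be left alone. Origin at the centre of its underside.
- glue: A white glue bottle 48 mm across, 130 mm high; to be left alone. Origin at the centre of its underside.
- bead0_center (a point): Centre of wooden bead 1 of six: a ball 20 mm across, 10 g, in the scoop at the start. The six are alike.
- bead1_center (a point): Centre of wooden bead 2 of six: a ball 20 mm across, 10 g, in the scoop at the start. The six are alike.
- bead2_center (a point): Centre of wooden bead 3 of six: a ball 20 mm across, 10 g, in the scoop at the start. The six are alike.
- bead3_center (a point): Centre of wooden bead 4 of six: a ball 20 mm across, 10 g, in the scoop at the start. The six are alike.
- bead4_center (a point): Centre of wooden bead 5 of six: a ball 20 mm across, 10 g, in the scoop at the start. The six are alike.
- bead5_center (a point): Centre of wooden bead 6 of six: a ball 20 mm across, 10 g, in the scoop at the start. The six are alike.
Things that resemble listed ones, but are neither listed nor needed, are in the scene too. What is meant by the part that bears scoop_grip is not green, and is the larger of those in its own colour.

How it is judged:
On the way, in this order (a step that is already met when the one before it is completed fails the run):
1. all six beads are in the jar (z of each of bead0_center, bead1_center, bead2_center, bead3_center, bead4_center, bead5_center in the frame of jar_mouth below -0.022 m and horizontal distance between each of bead0_center, bead1_center, bead2_center, bead3_center, bead4_center, bead5_center and jar_mouth below 0.045 m), for 0.2 s.
2. the cap is pushed in through the slots against the spring, not yet turned (value of joint seal above 0.006 m and horizontal distance between cap_grip and jar_mouth below 0.006 m and angle between the x axis of cap_grip and the x axis of jar_mouth, either way round below 0.3 rad), for 0.05 s.
At the end, for the whole second after the job is handed in: Six beads in the jar. Cap in its mouth within 6 mm of the axis, upright within 0.08 rad, within 2.5 mm of flush, sprung ring down over 7 mm, a quarter turn from the slots within 15 degrees, gripped with over 2 N. Scoop upright on the table (0.1 rad), still, not touched by the robot (all of step 1 and horizontal distance between cap_grip and jar_mouth below 0.006 m and value of joint seal above 0.007 m and z of cap_grip in the frame of jar_mouth below 0.0255 m and angle between the x axis of cap_grip and the y axis of jar_mouth, either way round below 0.26 rad and angle between cap_grip's own z axis and vertical below 0.08 rad and contact force between the fingers and cap above 2 N and angle between scoop_rim's own z axis and vertical below 0.1 rad and height (world z) of scoop_rim between 0.036 and 0.048 m and contact force between the arm and scoop below 0.3 N and linear speed of scoop below 0.02 m/s); the arm keeps its last pose, push and grip.
It fails at once if the tape roll is pushed away or knocked over (distance of tape from where it was at the start of the episode above 0.03 m or angle between tape's own z axis and vertical above 0.4 rad).
It fails at once if the small log slice is pushed away or knocked over (distance of slice from where it was at the start of the episode above 0.03 m or angle between slice's own z axis and vertical above 0.4 rad).
It fails at once if the glue bottle is pushed away or knocked over (distance of glue from where it was at the start of the episode above 0.03 m or angle between glue's own z axis and vertical above 0.4 rad).
It also fails if it takes over 67 s, if anything falls off the work surface, if the arm or the gripper's body presses on something with over 40 N, if the wrist force passes 120 N, or if a joint passes its speed limit or range.

## Robot

A 6-joint arm with a two-finger parallel gripper is mounted at the origin on the work surface. World frame = base frame: x ahead of the robot, y to its left, z up, the work surface at z = 0. Lengths are in m, angles in rad, forces in N, time in s.
With the tool pointing down it reaches from about 0.25 to 0.8 m from the base axis. Payload 3.9 kg.
Tool frame: the origin (TCP) lies at the very end of the fingers, on their centre line; the grasp point (between the pads) lies 19 mm behind it; z points along the fingers, y is the line along which they close (so a half turn about z gives the same grasp; the last joint's range is limited). The gripper opens to 85 mm and grips with 20 to 120 N. Pads are 22 mm wide; open, the fingers measure 114 mm over their backs; the gripper's body (76 mm by 85 mm) begins 54 mm behind the grasp point. The pads swing forward as they close: fully open they stand 13 mm farther back than shut.
Start: joints at [1.276, 0.26, -0.138, 1.173, 0, 1.571], TCP at [0.153, 0.502, 0.231] pointing down, gripper open.
Joint ranges: [-2.78, 2.78], [-0.83, 1.72], [-1.28, 1.37], [-1.9, 2.12], [-1.57, 1.48], [-3.14, 3.14]. Speed limits (rad/s): [2.57, 2.57, 3.14, 3.14, 3.14, 3.14].

## Interface

Orientations are given as a rotation vector (axis times angle).
In Python, from cell import robot gives the robot as it stands.
- The arm moves only by the shell command python3 -m handwheel 'ROWS'. ROWS is JSON, a list of rows, each an object of numbers: "dx", "dy", "dz": the shift along the tool's x, y, z in units of 50 mm (1.0 is 50 mm); "ax", "ay", "az": the turn, a rotation vector about the tool's x, y, z in degrees; "jaw": the opening in per cent of the stroke, from 0 (shut) to 100 (fully open). In form: [{"dx": .., "dy": .., "dz": .., "ax": .., "ay": .., "az": .., "jaw": ..}, ...]. A call has 1 to 5 rows; each row is the pose to reach, as a shift and turn from the pose commanded when the call began, along the tool's axes at that moment; what a row does not reach only later rows make up. A row lasts 1/8 s, in which the tool goes at most 62.5 mm and 10.7 degrees, less where a joint would pass 70% of its speed; a pose out of reach is approached as far as the arm can. A call with a gripper value outside its range is refused whole. The fingers move at their own pace and stop on an object; the grip force is fixed at half the most. Time passes only in rows, so rows that repeat a pose let the fingers close. It gives the time, the measured TCP pose, the force, the opening and the grip force at its end, in the units of the state.
- robot.get_state(): the state, without advancing time (a new reading comes with each control period).
- robot.camera(name): name is "scene" or "top" or "wrist"; returns the picture (480x640x3 uint8, red, green, blue); there is no depth.
- robot.get_calibration(name): a dict with "fx", "fy", "cx", "cy" (pixels), "rvec" (rotation vector, rad) and "tvec" (3), from world to camera coordinates, as OpenCV has them; the wrist camera has in their place "hand_eye" (4x4, takes a point from camera to tool coordinates, whose origin is the TCP and whose axes are the flange's). Camera axes: x right, y down, z forward; pixel columns grow to the right and rows downward; lengths in m; the calibration is good to about 2 mm. A picture is of the moment at which its call begins: read the wrist's pose just before it. get_calibration takes no time and is no camera call.
- robot.hand_in(): hands the job in; it is judged then, once.
Trained networks look in the newest picture that a camera, given by its name, has taken for a name from the list of things; names that differ only in an ending like _2 or _b are one class to them, and where a whole thing is asked for, a point or a joint stands for the part that bears it (a point fixed in the world has none). Each returns a list of dicts, best first, with "conf" (0 to 1); they miss things now and then, are a little off and sometimes report something else, mostly with a low value. They report only what shows in the picture. A call takes as long as a camera call. They do not tell look-alikes from the thing itself.
- robot.find_in(camera, label): "location" ([column, row] in pixels, amid what is visible of it).
- robot.cut_out(camera, label): "region" (480x640 bool, what is visible of it) and "location" ([column, row] in pixels, amid what is visible of it).
- robot.tip_of(camera, label): "location" ([column, row] in pixels: a listed point, or the origin of a listed thing).
The state is a dict: "time": time; "qpos": joint angles; "qd": joint speeds; "joint_torque": joint torques, N m; "tcp_pos": TCP position; "eef_rot": TCP orientation; "force": force on the tool from outside, world axes, zero at the start; "torque": the same for the moment, N m; "finger_gap": finger opening in m; "finger_force": force on a finger pad.
Only numpy, scipy, OpenCV 4.12 (cv2) and the standard library are available. Lean on these libraries where they do the work, as an engineer would, in place of code of your own. Each camera call takes 0.05 s, during which the arm holds its last target. There are 200 camera calls.

## Working session

There is one attempt and no reset: what is moved stays moved. The work goes in short steps, Python scripts to look and compute and a shell command to move; the robot and the scene stay as the last step left them, time stands still between calls to the robot, and variables do not carry over. Pictures are saved under pics/ and viewed, at most 10 in all, crops included, and the job is handed in when it is done.

```bash
mkdir -p pics; ls
cat > h.py <<'E'
import numpy as np, cv2
from scipy.spatial.transform import Rotation as R
from cell import robot
def save(cam,name):
    im=robot.camera(cam); cv2.imwrite('pics/'+name,im[:,:,::-1]); return im
def cal(cam):
    c=robot.get_calibration(cam); K=np.array([[c['fx'],0,c['cx']],[0,c['fy'],c['cy']],[0,0,1.]])
    if 'rvec' in c:
        Rm=cv2.Rodrigues(np.array(c['rvec'],float))[0]; t=np.array(c['tvec'],float).ravel()
    else:
        s=robot.get_state(); T=np.eye(4); T[:3,:3]=R.from_rotvec(s['eef_rot']).as_matrix(); T[:3,3]=s['tcp_pos']
        T=np.linalg.inv(T@np.array(c['hand_eye'])); Rm,t=T[:3,:3],T[:3,3]
    return K,Rm,t
def at(cam,px,z):
    "pixel -> world at height z"
    K,Rm,t=cal(cam); o=-Rm.T@t; d=Rm.T@np.linalg.inv(K)@np.array([px[0],px[1],1.])
    return (o+d*(z-o[2])/d[2])
def proj(cam,p):
    K,Rm,t=cal(cam); q=K@(Rm@np.array(p)+t); return q[:2]/q[2]
def shift(p):
    "world point for TCP -> dx,dy,dz units from now (measured pose)"
    s=robot.get_state(); return R.from_rotvec(s['eef_rot']).inv().apply(np.array(p)-s['tcp_pos'])/0.05
E
python3 - <<'E'
from h import *
save('top','top0.png');
for l,z in [('jar_mouth',.105),('jar_slot',.105),('cap_grip',.045),('scoop_grip',.036),('scoop_rim',.042),('tape',0),('slice',0),('glue',0)]:
    for d in robot.tip_of('top',l)[:4]: print(l,round(d['conf'],2),np.round(d['location']),np.round(at('top',d['location'],z),3))
save('scene','scene0.png')
print(cal('top'),robot.get_state())
E
```

```text
pics
jar_mouth 0.97 [308. 163.] [ 0.581 -0.014  0.105]
jar_mouth 0.65 [392. 221.] [ 0.455 -0.202  0.105]
jar_mouth 0.59 [176. 223.] [0.442 0.271 0.105]
jar_mouth 0.25 [221. 131.] [0.649 0.181 0.105]
jar_slot 0.71 [304. 150.] [ 0.611 -0.004  0.105]
jar_slot 0.41 [386. 222.] [ 0.453 -0.187  0.105]
cap_grip 0.81 [394. 221.] [ 0.465 -0.217  0.045]
scoop_grip 0.78 [172. 225.] [0.445 0.3   0.036]
scoop_grip 0.71 [276. 257.] [0.375 0.057 0.036]
scoop_grip 0.66 [155. 289.] [0.296 0.329 0.036]
scoop_grip 0.24 [218. 235.] [0.424 0.191 0.036]
scoop_rim 0.98 [171. 333.] [0.199 0.287 0.042]
scoop_rim 0.69 [309. 258.] [ 0.374 -0.019  0.042]
scoop_rim 0.6 [215. 225.] [0.446 0.198 0.042]
scoop_rim 0.57 [218. 228.] [0.439 0.191 0.042]
tape 0.71 [402. 155.] [ 0.633 -0.242  0.   ]
slice 0.7 [219. 130.] [0.686 0.206 0.   ]
glue 0.89 [464. 231.] [ 0.448 -0.394  0.   ]
(array([[473.40619272,   0.        , 321.00175334],
       [  0.        , 473.40619272, 231.15515897],
       [  0.        ,   0.        ,   1.        ]]), array([[ 0.017894  , -0.99958348,  0.02264222],
       [-0.99436041, -0.02015899, -0.10412008],
       [ 0.10453315, -0.02065141, -0.99430696]]), array([-0.05519129,  0.43770274,  1.0923811 ])) {'time': 0.5, 'qpos': array([ 1.27597855e+00,  2.60055854e-01, -1.38161386e-01,  1.17271412e+00,
       -2.62133979e-05,  1.57081530e+00]), 'qd': array([-0.0004054 , -0.00049687,  0.00119722,  0.00178922,  0.0006024 ,
        0.00140898]), 'joint_torque': array([-3.82237486e-04, -4.05245197e+01,  2.54001939e+01,  3.11292228e-03,
       -4.74893545e-05, -8.06934167e-06]), 'tcp_pos': array([0.15254107, 0.50230087, 0.23125172]), 'eef_rot': array([ 4.61451949e-01,  3.10751157e+00, -2.15857795e-04]), 'force': array([ 0.08042519, -0.54933736, -0.27947292]), 'torque': array([-0.01758888,  0.04585321,  0.05974337]), 'finger_force': 0.0, 'finger_gap': 0.08540957079345288}
```

View pics/top0.png

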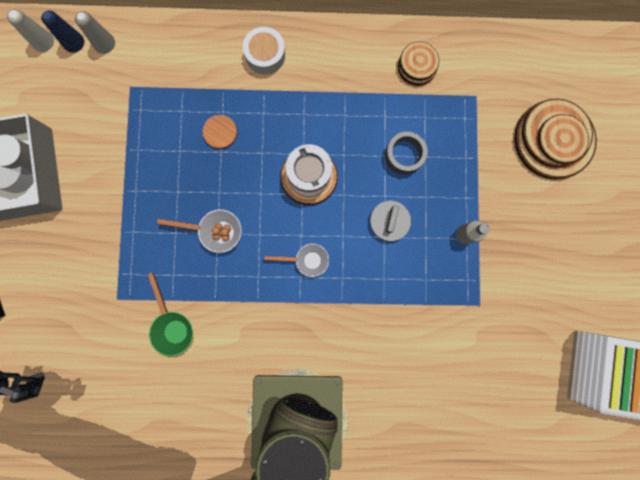

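View pics/scene0.png

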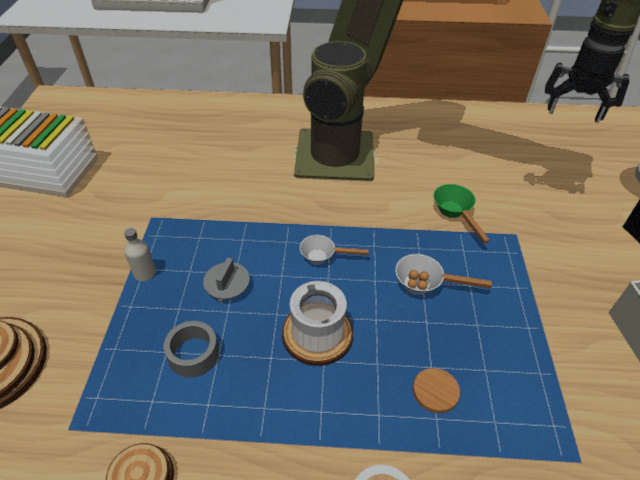

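The picture shows three scoops: the green one (171,333), a small aluminium one (312,260), and a larger aluminium one holding the beads (219,232, handle to 158,222). The description fits the last: not green, and the larger of its colour. The jar is at (308,165), the cap at (391,221), the tape at (407,152), the loose slice at (219,131) and the glue at (470,232). I'll move above the scoop and check from close by.

```bash
python3 -m handwheel '[{"dx":-1.4,"dy":-0.43,"dz":-0.4,"az":10},{"dx":-2.8,"dy":-0.87,"dz":-0.8,"az":20},{"dx":-4.2,"dy":-1.3,"dz":-0.8,"az":30},{"dx":-5.5,"dy":-1.7,"dz":-0.8,"az":40},{"dx":-6.8,"dy":-2.17,"dz":-0.8,"az":50}]'
python3 -m handwheel '[{"az":10},{"az":20},{"az":23},{"az":23}]'
python3 - <<'E'
from h import *
save('wrist','w1.png')
s=robot.get_state(); print(s['tcp_pos'],R.from_rotvec(s['eef_rot']).as_matrix().round(3),s['qpos'].round(3),robot.get_calibration('wrist'))
for l,z in [('scoop_grip',.036),('scoop_rim',.042)]:
    for d in robot.tip_of('wrist',l)[:4]: print(l,round(d['conf'],2),np.round(d['location']),np.round(at('wrist',d['location'],z),3))
m=robot.cut_out('wrist','scoop_grip')
for d in m[:3]: print(d['conf'],d['location'],d['region'].sum())
E
```

```text
[0.15249626 0.50234373 0.23131098] [[-0.957  0.29  -0.   ]
 [ 0.29   0.957  0.   ]
 [ 0.     0.    -1.   ]] [ 1.276  0.26  -0.138  1.173  0.     1.571] {'fx': 401.34730585006184, 'fy': 401.34730585006184, 'cx': 317.36485759430303, 'cy': 237.3351758279295, 'hand_eye': array([[ 6.77161018e-05, -9.48036865e-01, -3.18160491e-01,
         8.32230328e-02],
       [ 9.99999742e-01,  2.91548390e-04, -6.55903367e-04,
         3.25358900e-04],
       [ 7.14579750e-04, -3.18160364e-01,  9.48036641e-01,
        -1.42855251e-01],
       [ 0.00000000e+00,  0.00000000e+00,  0.00000000e+00,
         1.00000000e+00]])}
scoop_grip 0.74 [193. 381.] [0.292 0.329 0.036]
scoop_rim 0.73 [113. 314.] [0.196 0.29  0.042]
0.6 [112.3, 309.7] 8196$[0]: bad value
$[0]: bad value
```

View pics/w1.png

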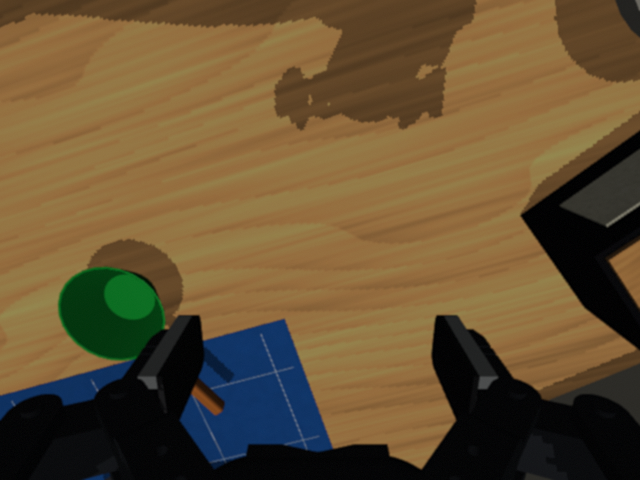

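The arm did not move: the rows were refused, so every field must be given. The picture shows only the green scoop at (112,312).

```bash
python3 -m handwheel '[{"dx":-1.4,"dy":-0.43,"dz":-0.4,"ax":0,"ay":0,"az":10,"jaw":100},{"dx":-2.8,"dy":-0.87,"dz":-0.8,"ax":0,"ay":0,"az":20,"jaw":100},{"dx":-4.2,"dy":-1.3,"dz":-0.8,"ax":0,"ay":0,"az":30,"jaw":100},{"dx":-5.5,"dy":-1.7,"dz":-0.8,"ax":0,"ay":0,"az":40,"jaw":100},{"dx":-6.8,"dy":-2.17,"dz":-0.8,"ax":0,"ay":0,"az":50,"jaw":100}]'
python3 -m handwheel '[{"dx":0,"dy":0,"dz":0,"ax":0,"ay":0,"az":10,"jaw":100},{"dx":0,"dy":0,"dz":0,"ax":0,"ay":0,"az":20,"jaw":100},{"dx":0,"dy":0,"dz":0,"ax":0,"ay":0,"az":23,"jaw":100},{"dx":0,"dy":0,"dz":0,"ax":0,"ay":0,"az":23,"jaw":100}]'
cat > look.py <<'E'
import sys
from h import *
save('wrist',sys.argv[1])
s=robot.get_state(); print(s['time'],s['tcp_pos'],R.from_rotvec(s['eef_rot']).as_matrix().round(3),s['qpos'].round(3))
for a in sys.argv[2:]:
    l,z=a.split(':')
    for d in robot.tip_of('wrist',l)[:3]: print(l,round(d['conf'],2),np.round(d['location']),np.round(at('wrist',d['location'],float(z)),4))
E
python3 look.py w2.png scoop_grip:.036 scoop_rim:.042
```

```text
time: 1.32
tcp_pos: [0.4083, 0.3273, 0.2713]
eef_rot: [1.739, 2.616, 0.002]
force: [-0.5, 0.0, -0.4]
finger_gap: 0.0855
finger_force: 0.0
time: 1.82
tcp_pos: [0.4066, 0.3283, 0.2708]
eef_rot: [2.219, 2.224, -0.0]
force: [-0.2, 0.5, 0.1]
finger_gap: 0.0854
finger_force: 0.0
1.875 [0.40656196 0.32833459 0.27084442] [[-0.003  1.    -0.   ]
 [ 1.     0.003  0.   ]
 [ 0.    -0.    -1.   ]] [ 0.679  0.242 -0.059  1.269  0.     2.247]
scoop_grip 0.82 [357. 232.] [0.4446 0.2897 0.036 ]
scoop_grip 0.81 [285. 416.] [0.3682 0.0642 0.036 ]
scoop_grip 0.71 [331. 316.] [0.42   0.1952 0.036 ]
scoop_rim 0.78 [343. 322.] [0.4323 0.1923 0.042 ]
scoop_rim 0.6 [104. 235.] [0.1975 0.2875 0.042 ]
```

View pics/w2.png

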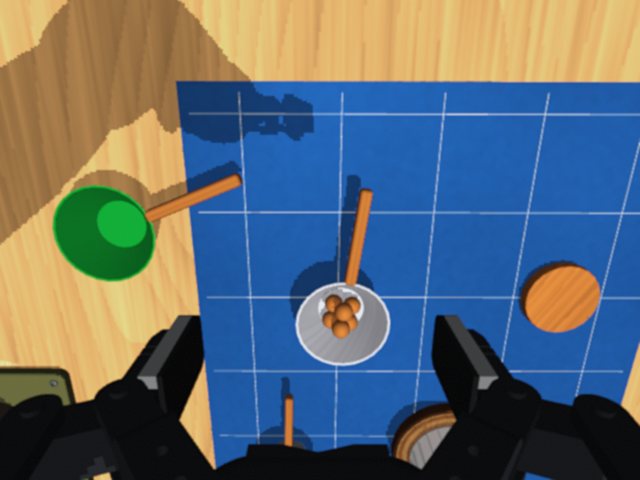

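The picture shows the chosen scoop from close by: its rim is centred on (343,323), it holds all six brown beads, and its wooden handle runs from (350,283) to (365,190). The small scoop (handle 290,400) and the green one are elsewhere.

Run:
```python
from h import *
im=cv2.imread('pics/w2.png')
r=at('wrist',(343,323),.042); a=at('wrist',(366,190),.043); b=at('wrist',(350.5,283),.043)
print(r,a,b)
hsv=cv2.cvtColor(im,cv2.COLOR_BGR2HSV)
m=((hsv[...,0]<20)&(hsv[...,1]>90)).astype(np.uint8); m[:180]=0; m[285:]=0; m[:,:335]=0; m[:,385:]=0
ys,xs=np.nonzero(m); vx=[]
P=np.array([at('wrist',p,.040)[:2] for p in zip(xs,ys)])
c=P.mean(0); d=np.linalg.svd(P-c)[2][0]; d*=np.sign(d[1]); t=(P-c)@d
print(len(xs),c,d,np.degrees(np.arctan2(d[0],d[1])),c+d*t.min(),c+d*t.max())
g=r[:2]+d*.105; print('grip from rim',g, 'rim lateral off axis', np.cross(d,r[:2]-c))
tgt=np.r_[r[:2]+d*.100+0*d, .036-.019]; print(tgt,shift(tgt))
```

```text
[0.43256703 0.19086668 0.042     ] [0.45076829 0.33322315 0.043     ] [0.43902564 0.23755423 0.043     ]
1146 [0.44507255 0.28558134] [0.13301459 0.99111408] 7.6438286469054955 [0.4382418  0.23468426] [0.45148613 0.33337002]
grip from rim [0.44653356 0.29493366] rim lateral off axis -0.00020403472135729905
[0.44586849 0.28997809 0.017     ] [-0.77119178  0.78512386  5.07691626]<stdin>:11: DeprecationWarning: Arrays of 2-dimensional vectors are deprecated. Use arrays of 3-dimensional vectors instead. (deprecated in NumPy 2.0)
```

```bash
python3 -m handwheel '[{"dx":-0.78,"dy":0.78,"dz":1,"ax":0,"ay":0,"az":7.6,"jaw":100},{"dx":-0.78,"dy":0.78,"dz":2,"ax":0,"ay":0,"az":7.6,"jaw":100},{"dx":-0.78,"dy":0.78,"dz":3,"ax":0,"ay":0,"az":7.6,"jaw":100},{"dx":-0.78,"dy":0.78,"dz":3.8,"ax":0,"ay":0,"az":7.6,"jaw":100},{"dx":-0.78,"dy":0.78,"dz":4.3,"ax":0,"ay":0,"az":7.6,"jaw":100}]'
python3 - <<'E'
from h import *
print(shift([.4457,.289,.018]), R.from_rotvec(robot.get_state()['eef_rot']).as_matrix().round(3).tolist())
E
```

```text
time: 2.6
tcp_pos: [0.4444, 0.2887, 0.0537]
eef_rot: [-2.361, -2.072, 0.004]
force: [0.1, 1.0, -0.1]
finger_gap: 0.0853
finger_force: 0.0
[0.01041265 0.02581166 0.71391213] [[0.13, 0.992, -0.002], [0.992, -0.13, -0.002], [-0.002, -0.002, -1.0]]
```

```bash
python3 -m handwheel '[{"dx":0,"dy":0.03,"dz":0.4,"ax":0,"ay":0,"az":0,"jaw":100},{"dx":0,"dy":0.03,"dz":0.71,"ax":0,"ay":0,"az":0,"jaw":60},{"dx":0,"dy":0.03,"dz":0.71,"ax":0,"ay":0,"az":0,"jaw":0},{"dx":0,"dy":0.03,"dz":0.71,"ax":0,"ay":0,"az":0,"jaw":0},{"dx":0,"dy":0.03,"dz":0.71,"ax":0,"ay":0,"az":0,"jaw":0}]'
python3 -m handwheel '[{"dx":0,"dy":0,"dz":0,"ax":0,"ay":0,"az":0,"jaw":0},{"dx":0,"dy":0,"dz":0,"ax":0,"ay":0,"az":0,"jaw":0},{"dx":0,"dy":0,"dz":0,"ax":0,"ay":0,"az":0,"jaw":0},{"dx":0,"dy":0,"dz":0,"ax":0,"ay":0,"az":0,"jaw":0}]'
```

```text
time: 3.22
tcp_pos: [0.4478, 0.2898, 0.0213]
eef_rot: [2.361, 2.072, 0.003]
force: [-0.3, 0.4, -0.4]
finger_gap: 0.0123
finger_force: 0.3
time: 3.72
tcp_pos: [0.4477, 0.2899, 0.0208]
eef_rot: [-2.361, -2.072, -0.003]
force: [-0.5, 2.5, 3.8]
finger_gap: 0.0106
finger_force: 61.2
```

```bash
python3 -m handwheel '[{"dx":0,"dy":0,"dz":-0.3,"ax":0,"ay":0,"az":0,"jaw":0},{"dx":0,"dy":0,"dz":-1.0,"ax":0,"ay":0,"az":0,"jaw":0},{"dx":0,"dy":0,"dz":-1.9,"ax":0,"ay":0,"az":0,"jaw":0},{"dx":0,"dy":0,"dz":-2.8,"ax":0,"ay":0,"az":0,"jaw":0},{"dx":0,"dy":0,"dz":-3.5,"ax":0,"ay":0,"az":0,"jaw":0}]'
python3 -m handwheel '[{"dx":-0.1,"dy":0.3,"dz":-0.5,"ax":0,"ay":0,"az":-1,"jaw":0},{"dx":-0.4,"dy":1.0,"dz":-0.9,"ax":0,"ay":0,"az":-3,"jaw":0},{"dx":-0.8,"dy":1.9,"dz":-1.2,"ax":0,"ay":0,"az":-5,"jaw":0},{"dx":-1.2,"dy":2.8,"dz":-1.5,"ax":0,"ay":0,"az":-7,"jaw":0},{"dx":-1.39,"dy":3.25,"dz":-1.6,"ax":0,"ay":0,"az":-7.6,"jaw":0}]'
python3 -m handwheel '[{"dx":0,"dy":0,"dz":0,"ax":0,"ay":0,"az":0,"jaw":0},{"dx":0,"dy":0,"dz":0,"ax":0,"ay":0,"az":0,"jaw":0}]'
python3 look.py w3.png jar_mouth:.105 jar_slot:.105 scoop_rim:.3
```

```text
time: 4.35
tcp_pos: [0.4468, 0.2887, 0.1975]
eef_rot: [2.362, 2.071, 0.0]
force: [0.5, 0.1, -2.3]
finger_gap: 0.0106
finger_force: 60.4
time: 4.97
tcp_pos: [0.6007, 0.1971, 0.2761]
eef_rot: [2.221, 2.221, -0.0]
force: [-0.1, 0.9, -1.9]
finger_gap: 0.0105
finger_force: 60.4
time: 5.22
tcp_pos: [0.5978, 0.199, 0.2748]
eef_rot: [-2.218, -2.222, 0.003]
force: [-1.1, 0.3, -0.9]
finger_gap: 0.0104
finger_force: 60.4
5.275 [0.59767394 0.19933704 0.27491756] [[-0.002  1.    -0.002]
 [ 1.     0.002 -0.   ]
 [-0.    -0.002 -1.   ]] [0.322 0.438 0.243 1.377 0.    1.89 ]
jar_mouth 0.86 [288. 419.] [ 0.5679 -0.0099  0.105 ]
jar_slot 0.89 [329. 416.] [ 0.6086 -0.0051  0.105 ]
scoop_rim 0.56 [122. 385.] [0.5276 0.1869 0.3   ]
```

View pics/w3.png

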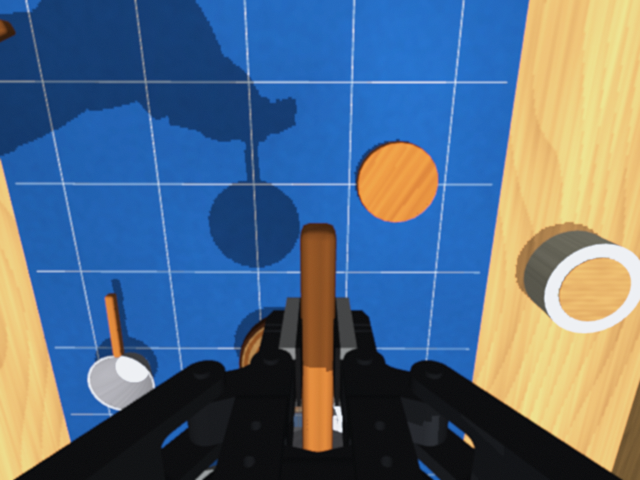

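The picture shows the handle held level between the fingers; the jar is hidden behind the gripper (about 290,420). I'll measure the jar in the top picture taken earlier.

Run:
```python
from h import *
im=cv2.imread('pics/top0.png'); 
a=cv2.resize(im[135:210,270:350],None,fx=5,fy=5,interpolation=cv2.INTER_CUBIC)
b=cv2.resize(im[195:250,360:440],None,fx=5,fy=5,interpolation=cv2.INTER_CUBIC)
cv2.imwrite('pics/crop1.png',np.vstack([a,b]))
j=[.581,-.014,.105]
print(proj('top',j),[np.linalg.norm(proj('top',np.add(j,d))-proj('top',j)) for d in ([.051,0,0],[0,.051,0])])
```

```text
[308.1745568  163.15850989] [np.float64(22.431573397657566), np.float64(23.048482564322935)]
```

View pics/crop1.png

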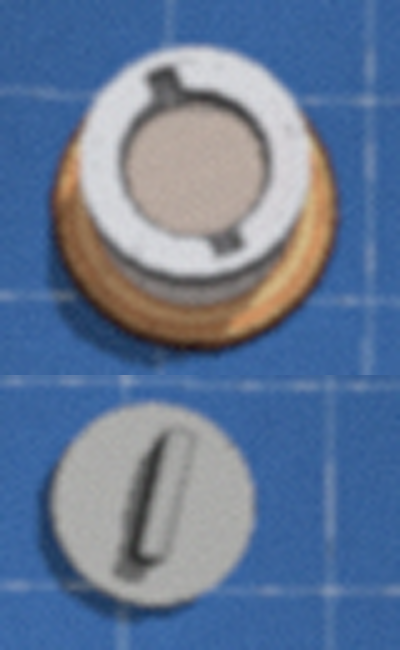

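The crop shows the collar spanning 80–309 across and 45–275 down. Its slots are at (163,87) and (228,243), so the jar's centre is near pixel (308.7,166.8). The cap's bar runs about from (178,432) to (150,555).

Run:
```python
from h import *
im=cv2.imread('pics/top0.png')
f=lambda u,v,u0,v0:((u+.5)/5-.5+u0,(v+.5)/5-.5+v0)
c=at('top',f(194.5,160,270,135),.105); s1=at('top',f(163,84,270,135),.102); s2=at('top',f(228,244,270,135),.102)
print(c,s1,s2,(s1+s2)/2,np.degrees(np.arctan2(*(s1-s2)[[1,0]])),np.linalg.norm(s1-s2))
hsv=cv2.cvtColor(im,cv2.COLOR_BGR2HSV)
m=((hsv[...,1]<45)&(hsv[...,2]>120)).astype(np.uint8); m[:135]=0;m[195:]=0;m[:,270:]=m[:,270:];m[:,:280]=0;m[:,340:]=0
k=max(cv2.findContours(m,cv2.RETR_EXTERNAL,cv2.CHAIN_APPROX_NONE)[0],key=cv2.contourArea); e=cv2.fitEllipse(k[(k[:,0,1]<172)]); print(e,at('top',e[0],.105))
b1=at('top',f(180,430,360,195-75),.063); b2=at('top',f(154,556,360,195-75),.063); print('bar',b1,b2)
p=at('top',f(153,505-375,360,195),.027); print('plate',p)
print(np.degrees(np.arctan2(*(b1-b2)[[1,0]])))
```

```text
[ 0.57324001 -0.0148813   0.105     ] [ 6.08173741e-01 -1.17218953e-04  1.02000000e-01] [ 0.53640525 -0.03045656  0.102     ] [ 0.5722895  -0.01528689  0.102     ] 22.915680050596517 0.07791785623338339
((308.5038146972656, 166.20936584472656), (42.8718147277832, 45.56516647338867), 92.4640121459961) [ 0.57412235 -0.01487153  0.105     ]
bar [ 0.49693426 -0.21611553  0.063     ] [ 0.43854485 -0.20429438  0.063     ]
plate [ 0.46669516 -0.20983094  0.027     ]
-11.44504180143958
```

```bash
python3 -m handwheel '[{"dx":-0.3,"dy":0.1,"dz":0,"ax":-5,"ay":0,"az":0,"jaw":0},{"dx":-0.8,"dy":0.2,"dz":0.2,"ax":-14,"ay":0,"az":0,"jaw":0},{"dx":-1.4,"dy":0.4,"dz":0.6,"ax":-23,"ay":0,"az":0,"jaw":0},{"dx":-2.0,"dy":0.55,"dz":1.1,"ax":-32,"ay":0,"az":0,"jaw":0},{"dx":-2.28,"dy":0.62,"dz":1.5,"ax":-40,"ay":0,"az":0,"jaw":0}]'
python3 -m handwheel '[{"dx":0,"dy":0,"dz":0,"ax":0,"ay":0,"az":0,"jaw":0},{"dx":0,"dy":0,"dz":0,"ax":0,"ay":0,"az":0,"jaw":0}]'
python3 - <<'E'
from h import *
s=robot.get_state(); M=R.from_rotvec(s['eef_rot']).as_matrix(); print(M.round(3),s['qpos'].round(3))
lip=s['tcp_pos']-.0212*M[:,2]-.1002*M[:,0]-.05*M[:,1]; print(s['tcp_pos'],lip)
print(proj('top',lip),proj('top',lip+.05*M[:,1])); save('top','t1.png'); save('scene','s1.png')
a=cv2.imread('pics/t1.png')[120:240,240:400]; b=cv2.imread('pics/s1.png')[200:350,230:430]
cv2.imwrite('pics/c2.png',np.vstack([cv2.resize(a,(400,300)),cv2.resize(b,(400,300))]))
E
```

```text
time: 6.05
tcp_pos: [0.6301, 0.0913, 0.2053]
eef_rot: [1.846, 1.851, 0.625]
force: [0.9, -0.5, -2.7]
finger_gap: 0.0106
finger_force: 60.5
time: 6.3
tcp_pos: [0.6324, 0.0928, 0.2068]
eef_rot: [1.848, 1.854, 0.623]
force: [0.7, 1.4, -2.2]
finger_gap: 0.0109
finger_force: 60.5
[[-0.004  0.798  0.602]
 [ 1.     0.002  0.004]
 [ 0.002  0.602 -0.798]] [ 0.206  0.099 -0.664  0.171 -0.12   1.734]
[0.63243185 0.0927844  0.20683326] [ 0.58010735 -0.00757712  0.19344701]
[304.8130618  152.75506264] [305.03041703 128.91328687]
```

View pics/c2.png

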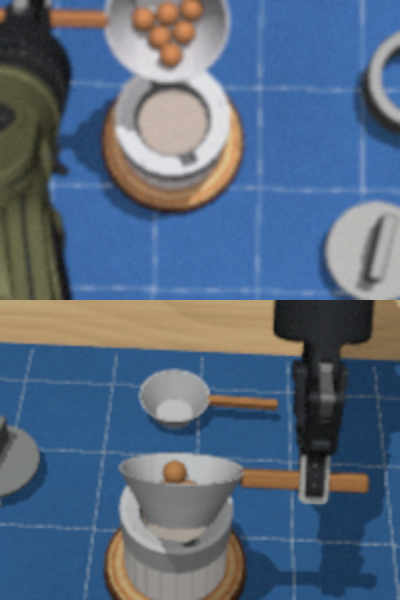

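The upper part of the picture shows all six beads in the tilted bowl, its lip at crop (168,83), close to the jar's bore (173,122). The lower part shows the bowl above the jar.

```bash
python3 -m handwheel '[{"dx":-0.08,"dy":-0.2,"dz":0.2,"ax":-6,"ay":0,"az":0,"jaw":0},{"dx":-0.08,"dy":-0.4,"dz":0.5,"ax":-14,"ay":0,"az":0,"jaw":0},{"dx":-0.08,"dy":-0.6,"dz":0.7,"ax":-20,"ay":0,"az":0,"jaw":0},{"dx":-0.08,"dy":-0.67,"dz":0.79,"ax":-23,"ay":0,"az":0,"jaw":0},{"dx":-0.08,"dy":-0.67,"dz":0.79,"ax":-23,"ay":0,"az":0,"jaw":0}]'
cat > lip.py <<'E'
from h import *
s=robot.get_state(); M=R.from_rotvec(s['eef_rot']).as_matrix(); th=np.degrees(np.arctan2(M[0,2],-M[2,2]))
lip=s['tcp_pos']-.0212*M[:,2]-.1002*M[:,0]-.05*M[:,1]+[0,-.003,0]; print(M.round(3),s['qpos'].round(3),s['tcp_pos'],lip,th)
goal=np.array([.586,-.015,.122])
for t in (75,85,95,105):
    M2=M@R.from_rotvec([np.radians(th-t),0,0]).as_matrix()
    tcp=goal+.0212*M2[:,2]+.1002*M2[:,0]+.05*M2[:,1]+[0,.003,0]; print(t,t-th,shift(tcp).round(2))
E
python3 lip.py
```

```text
time: 7.02
tcp_pos: [0.6306, 0.0893, 0.153]
eef_rot: [1.581, 1.586, 0.918]
force: [0.6, 0.4, -1.7]
finger_gap: 0.0104
finger_force: 60.6
[[-0.004  0.499  0.866]
 [ 1.     0.001  0.004]
 [ 0.002  0.866 -0.499]] [ 0.244  0.32  -1.196 -0.981 -0.207  1.694] [0.6306477  0.08925083 0.15299149] [ 0.58769986 -0.01406406  0.12009945] 60.05240707468747
75 14.947592925312527 [-0.02  0.09 -0.32]
85 24.947592925312527 [-0.02  0.1  -0.51]
95 34.94759292531253 [-0.02  0.08 -0.7 ]
105 44.94759292531253 [-0.02  0.02 -0.88]
```

```bash
cat > kin.py <<'E'
from h import *
from scipy.optimize import least_squares
D=[([1.276,.26,-.138,1.173,0,1.571],[.1525,.5023,.2313]),([.679,.242,-.059,1.269,0,2.247],[.4066,.3283,.2708]),([.322,.438,.243,1.377,0,1.89],[.5977,.1993,.2749]),([.206,.099,-.664,.171,-.12,1.734],[.6324,.0928,.2068]),([.244,.32,-1.196,-.981,-.207,1.694],[.6306,.0893,.153])]
Rz=lambda a:R.from_euler('z',a); Ry=lambda a:R.from_euler('y',a)
def fk(q,k,sg):
    h,L1,o,a,T=k
    A=Rz(q[0])*Ry(q[1]); p=np.array([0,0,h])+A.apply([o,0,L1])
    B=A*Ry(-q[2]); p=p+B.apply([a,0,0]); C=B*Ry(q[3])*Rz(sg*q[4]); return p+C.apply([T,0,0]),C.apply([1,0,0])
def fit():
    best=None
    for sg in(1,-1):
        r=least_squares(lambda k:np.concatenate([fk(q,k,sg)[0]-p for q,p in D]),[.13,.3,.05,.3,.15])
        if best is None or r.cost<best[0]: best=(r.cost,r.x,sg)
    return best
c,k,sg=fit()
if __name__=='__main__':
    print(c,k,sg)
    lo=np.array([-2.78,-.83,-1.28,-1.9,-1.57]); hi=np.array([2.78,1.72,1.37,2.12,1.48])
    th0=np.degrees; 
    for lz in (.122,.135,.15,.17):
      for yaw in (0,12,25):
       for th in (75,85,95):
        t=np.radians(th); u=np.array([np.cos(np.radians(yaw)),np.sin(np.radians(yaw)),0]); hd=np.array([-u[1],u[0],0]); up=np.array([0,0,1])
        z=u*np.sin(t)-up*np.cos(t); y=u*np.cos(t)+up*np.sin(t)
        lip=np.array([.5735,-.015,lz])+.012*u
        tcp=lip+.0212*z+.1*hd+.05*y
        g=least_squares(lambda q:np.concatenate([fk(q,k,sg)[0]-tcp,.2*(fk(q,k,sg)[1]-z)]),[.24,.3,-1.2,-1,-.2])
        print(lz,yaw,th,g.x.round(2),round(g.cost,6),bool(((g.x>lo)&(g.x<hi)).all()))
E
python3 kin.py
```

```text
0.0023548972547256866 [0.32159171 0.53138031 0.02982793 0.39763114 0.4547862 ] 1
0.122 0 75 [ 0.44  1.02 -1.3  -2.03 -0.43] 0.0 False
0.122 0 85 [ 0.49  1.36 -1.27 -2.53 -0.49] 0.0 False
0.122 0 95 [ 0.52  1.55 -1.15 -2.8  -0.52] 0.0 False
0.122 12 75 [ 0.01  1.18 -1.39 -2.31  0.2 ] 0.0 False
0.122 12 85 [-0.02  1.54 -1.35 -2.81  0.23] 0.0 False
0.122 12 95 [-0.04  1.69 -1.21 -2.99  0.25] 0.0 False
0.122 25 75 [-0.48  1.03 -1.3  -1.91  0.87] 0.0 False
0.122 25 85 [-0.57  1.34 -1.26 -2.43  1.  ] 0.0 False
0.122 25 95 [-0.62  1.52 -1.14 -2.84  1.04] 0.0 False
0.135 0 75 [ 0.44  0.96 -1.3  -1.98 -0.43] 0.0 False
0.135 0 85 [ 0.49  1.32 -1.29 -2.51 -0.49] 0.0 False
0.135 0 95 [ 0.52  1.53 -1.18 -2.81 -0.52] 0.0 False
0.135 12 75 [ 0.01  1.12 -1.4  -2.26  0.2 ] 0.0 False
0.135 12 85 [-0.02  1.52 -1.38 -2.81  0.23] 0.0 False
0.135 12 95 [-0.04  1.68 -1.24 -3.01  0.25] 0.0 False
0.135 25 75 [-0.48  0.97 -1.31 -1.86  0.87] 0.0 False
0.135 25 85 [-0.57  1.3  -1.28 -2.41  1.  ] 0.0 False
0.135 25 95 [-0.62  1.5  -1.16 -2.84  1.04] 0.0 False
0.15 0 75 [ 0.44  0.89 -1.31 -1.91 -0.43] 0.0 False
0
[... 194 characters left out ...]
.23] 0.0 False
0.15 12 95 [-0.04  1.66 -1.27 -3.02  0.25] 0.0 False
0.15 25 75 [-0.48  0.9  -1.31 -1.8   0.87] 0.0 False
0.15 25 85 [-0.57  1.25 -1.3  -2.39  1.  ] 0.0 False
0.15 25 95 [-0.62  1.47 -1.19 -2.83  1.04] 0.0 False
0.17 0 75 [ 0.44  0.79 -1.31 -1.81 -0.43] 0.0 False
0.17 0 85 [ 0.49  1.21 -1.33 -2.44 -0.49] 0.0 False
0.17 0 95 [ 0.52  1.46 -1.24 -2.8  -0.52] 0.0 False
0.17 12 75 [ 0.01  0.92 -1.41 -2.07  0.2 ] 0.0 False
0.17 12 85 [-0.02  1.45 -1.44 -2.8   0.23] 0.0 False
0.17 12 95 [-0.04  1.64 -1.32 -3.04  0.25] 0.0 False
0.17 25 75 [-0.48  0.8  -1.31 -1.7   0.87] 0.0 False
0.17 25 85 [-0.57  1.18 -1.32 -2.34  1.  ] 0.0 False
0.17 25 95 [-0.62  1.42 -1.23 -2.82  1.04] 0.0 False
```

```bash
python3 - <<'E'
s=open('kin.py').read()
s=s.replace("h,L1,o,a,T=k","h,L1,o,a,b,W,T,rr=k").replace("np.array([0,0,h])+A","np.array([0,0,h])+Rz(q[0]).apply([rr,0,0])+A").replace("B.apply([a,0,0])","B.apply([a,0,b])").replace("C=B*Ry(q[3])*Rz(sg*q[4]); return p+","C0=B*Ry(q[3]); p=p+C0.apply([W,0,0]); C=C0*Rz(sg*q[4]); return p+").replace("[.13,.3,.05,.3,.15]","[.13,.3,.05,.3,.0,.05,.15,0]")
s=s.replace("for q,p in D]","for q,p in D]+[[1e-3*k[7],1e-3*k[4]]]")
open('kin.py','w').write(s)
E
python3 kin.py
```

```text
6.768124299546066e-08 [ 0.21967915  0.56608841  0.00132142  0.38596959  0.06044184  0.12119313
  0.32016117 -0.00110069] 1
0.122 0 75 [ 0.27  0.79 -1.47 -1.99 -0.26] 0.0 False
0.122 0 85 [ 0.28  1.36 -1.6  -2.88 -0.28] 0.0 False
0.122 0 95 [ 0.29  2.39 -1.91 -4.4  -0.29] 0.0 False
0.122 12 75 [ 0.09  0.93 -1.58 -2.24  0.11] 0.0 False
0.122 12 85 [ 0.06  1.62 -1.73 -3.25  0.16] 0.000124 False
0.122 12 95 [ 0.08  2.1  -1.73 -3.92  0.13] 2e-06 False
0.122 25 75 [-0.12  0.89 -1.57 -2.15  0.54] 0.0 False
0.122 25 85 [-0.19  1.61 -1.73 -3.22  0.66] 6e-05 False
0.122 25 95 [-0.17  2.03 -1.7  -3.84  0.61] 0.0 False
0.135 0 75 [ 0.27  0.71 -1.45 -1.89 -0.26] 0.0 False
0.135 0 85 [ 0.28  1.3  -1.61 -2.81 -0.28] 0.0 False
0.135 0 95 [ 0.29  2.28 -1.89 -4.26 -0.29] 0.0 False
0.135 12 75 [ 0.09  0.82 -1.55 -2.11  0.11] 0.0 False
0.135 12 85 [ 0.07  1.47 -1.73 -3.08  0.16] 0.000118 False
0.135 12 95 [ 0.08  2.06 -1.73 -3.9   0.13] 1.7e-05 False
0.135 25 75 [-0.12  0.78 -1.54 -2.02  0.54] 0.0 False
0.135 25 85 [-0.19  1.5  -1.73 -3.1   0.66] 5.8e-05 False
0.135 25 95 [-0.18  2.04 -1.73 -3.89  0.62]
[... 289 characters left out ...]
 0.08  2.02 -1.73 -3.87  0.14] 5e-05 False
0.15 25 75 [-0.12  0.67 -1.51 -1.88  0.54] 0.0 False
0.15 25 85 [-0.18  1.4  -1.73 -2.99  0.65] 4.6e-05 False
0.15 25 95 [-0.19  1.98 -1.73 -3.85  0.64] 2.2e-05 False
0.17 0 75 [ 0.27  0.52 -1.4  -1.65 -0.26] 0.0 False
0.17 0 85 [ 0.28  1.06 -1.58 -2.56 -0.28] 0.0 False
0.17 0 95 [ 0.29  1.96 -1.81 -3.87 -0.29] 0.0 False
0.17 12 75 [ 0.09  0.56 -1.48 -1.78  0.11] 0.0 False
0.17 12 85 [ 0.08  1.26 -1.73 -2.87  0.14] 4.6e-05 False
0.17 12 95 [ 0.07  1.95 -1.73 -3.82  0.15] 0.000117 False
0.17 25 75 [-0.12  0.53 -1.47 -1.7   0.54] 0.0 False
0.17 25 85 [-0.17  1.29 -1.73 -2.88  0.63] 2.3e-05 False
0.17 25 95 [-0.2   1.89 -1.73 -3.77  0.66] 5.8e-05 False
```

```bash
cat > srch.py <<'E'
from kin import *
lo=np.array([-2.78,-.83,-1.28,-1.9,-1.57,-3.14])+.04; hi=np.array([2.78,1.72,1.37,2.12,1.48,3.14])-.04
P=np.array([[0,1,0],[0,0,1],[1,0,0]],float).T  # columns tool x,y,z in C
jar=np.array([.5735,-.015,0])
def full(q):
    p,_=fk(q[:5],k,sg); C=Rz(q[0])*Ry(q[1]-q[2]+q[3])*Rz(sg*q[4]); M=C.as_matrix()@P
    return p,M@R.from_euler('z',q[5]-np.pi/2).as_matrix()
def pose(psi,be,th,lz=.122,back=.012):
    H=np.array([np.cos(psi),np.sin(psi),0]); U=np.array([0,0,1.])
    l=np.cos(th)*H-np.sin(th)*U; n=np.sin(th)*H+np.cos(th)*U; m=np.cross(n,l)
    # tool frame: n=-z ; l=-cos b x + sin b y ; m = n x l
    lt=np.array([-np.cos(be),np.sin(be),0]); nt=np.array([0,0,-1.]); mt=np.cross(nt,lt)
    M=np.outer(l,lt)+np.outer(n,nt)+np.outer(m,mt)
    lip=jar-back*H+[0,0,lz]; return lip+.0212*M[:,2]+.1*M[:,0]-.05*l,M
def ik(p,M,q0):
    f=lambda q:np.concatenate([(full(q)[0]-p)*5,(full(q)[1]-M).ravel()])
    return least_squares(f,np.clip(q0,lo+1e-3,hi-1e-3),bounds=(lo,hi),xtol=1e-6)
def clear(p,M):
    w=1
    for d in (.01,.073,.15,.25):
        for sx in(-1,1):
            for sy in (-1,1):
                o=.011 if d<.05 else .042; c=p-M[:,2]*d+M[:,0]*sx*o+M[:,1]*sy*(.035 if d<.05 else .045)
                w=min(w,c[2]-(.115 if np.hypot(*(c-jar)[:2])<.06 else .01))
    return w
if __name__=='__main__':
  for psi in range(0,360,30):
   for be in range(-120,121,30):
    best=None
    for s in (-1,1):
      q0=np.array([0,.5,-.5,.3,s*.7,0]); ok=True; cl=1;Q=[]
      for i,th in enumerate((95,75,55)):
        p,M=pose(np.radians(psi),np.radians(be),np.radians(th)); 
        g=ik(p,M,q0)
        if i==0 and g.cost>1e-5: g=ik(p,M,np.array([0,.5,-.5,.3,s*.7,2.]))
        if i==0 and g.cost>1e-5: g=ik(p,M,np.array([0,.5,-.5,.3,s*.7,-2.]))
        if g.cost>1e-5: ok=False;break
        q0=g.x;Q.append(g.x.round(2));cl=min(cl,clear(p,M))
      if ok and cl>0: print(psi,be,round(cl,3),Q[0],Q[-1]); break
E
time python3 srch.py
```

```text
90 90 0.097 [ 0.53  1.09 -0.2   2.02 -1.04  1.72] [ 0.38  0.52 -0.39  1.15 -0.86  0.61]
270 -90 0.097 [-0.57  1.1  -0.15  2.05  0.99 -1.71] [-0.43  0.55 -0.35  1.22  0.84 -0.68]
real	1m32.770s
user	1m32.413s
sys	0m0.209s
```

```bash
python3 -m handwheel '[{"dx":0.1,"dy":0.4,"dz":-0.4,"ax":8,"ay":0,"az":0,"jaw":0},{"dx":0.3,"dy":0.8,"dz":-0.8,"ax":18,"ay":0,"az":0,"jaw":0},{"dx":0.6,"dy":1.2,"dz":-1.2,"ax":28,"ay":0,"az":0,"jaw":0},{"dx":0.9,"dy":1.6,"dz":-1.5,"ax":38,"ay":0,"az":0,"jaw":0},{"dx":1.2,"dy":1.95,"dz":-1.82,"ax":47,"ay":0,"az":0,"jaw":0}]'
python3 - <<'E'
from srch import *
s=robot.get_state(); M=R.from_rotvec(s['eef_rot']).as_matrix(); print(s['qpos'].round(2)); print(M.round(3))
q0=s['qpos'].copy(); q0[5]=.2;q0[4]=-.7
for be in (80,90,100):
  for th in (95,90,85,75,60,45,30,0):
    p,MM=pose(np.pi/2,np.radians(be),np.radians(th),lz=.122 if th>50 else .16); g=ik(p,MM,q0); q0=g.x
    print(be,th,g.x.round(2),round(g.cost,6),p.round(3),(M.T@(p-s['tcp_pos'])/.05).round(2))
E
```

```text
time: 7.65
tcp_pos: [0.6163, 0.1382, 0.2551]
eef_rot: [1.88, 1.889, 0.589]
force: [2.0, 0.5, -3.0]
finger_gap: 0.0108
finger_force: 60.4
[ 0.3   0.06 -0.52  0.41 -0.16  1.82]
[[-0.007  0.827  0.562]
 [ 1.     0.002  0.01 ]
 [ 0.007  0.562 -0.827]]
80 95 [ 0.53  1.07 -0.2   2.05 -1.04  1.54] 0.0 [ 0.475 -0.042  0.191] [-3.6  -3.06 -0.56]
80 90 [ 0.52  0.99 -0.21  1.94 -1.05  1.4 ] 0.0 [ 0.475 -0.048  0.189] [-3.72 -3.08 -0.54]
80 85 [ 0.51  0.92 -0.23  1.82 -1.06  1.24] 0.0 [ 0.475 -0.054  0.187] [-3.83 -3.11 -0.5 ]
80 75 [ 0.48  0.76 -0.28  1.57 -1.03  0.93] 0.0 [ 0.475 -0.065  0.182] [-4.05 -3.17 -0.41]
80 60 [ 0.4   0.56 -0.36  1.24 -0.93  0.52] 0.0 [ 0.475 -0.079  0.17 ] [-4.34 -3.3  -0.22]
80 45 [ 0.28  0.36 -0.37  1.11 -0.75  0.21] 0.0 [ 0.475 -0.09   0.193] [-4.55 -3.05 -0.6 ]
80 30 [ 0.13  0.27 -0.4   0.98 -0.52 -0.02] 0.0 [ 0.475 -0.096  0.175] [-4.67 -3.24 -0.32]
80 0 [-0.2   0.25 -0.4   0.92  0.   -0.37] 0.0 [ 0.475 -0.094  0.139] [-4.65 -3.65  0.29]
90 95 [ 0.53  1.09 -0.2   2.02 -1.04  1.72] 0.0 [ 0.474 -0.044  0.174] [-3.63 -3.28 -0.29]
90 90 [ 0.52  1.02 -0.21  1.91 -1.
[... 636 characters left out ...]
.04  1.9 ] 0.0 [ 0.475 -0.045  0.156] [-3.66 -3.45  0.01]
100 90 [ 0.52  1.05 -0.2   1.89 -1.05  1.75] 0.0 [ 0.475 -0.048  0.155] [-3.72 -3.47  0.04]
100 85 [ 0.51  0.97 -0.22  1.77 -1.05  1.59] 0.0 [ 0.475 -0.051  0.153] [-3.78 -3.49  0.07]
100 75 [ 0.49  0.82 -0.28  1.53 -1.02  1.29] 0.0 [ 0.475 -0.056  0.148] [-3.88 -3.55  0.14]
100 60 [ 0.43  0.61 -0.36  1.22 -0.91  0.91] 0.0 [ 0.475 -0.062  0.14 ] [-3.99 -3.64  0.28]
100 45 [ 0.33  0.4  -0.38  1.1  -0.73  0.62] 0.0 [ 0.475 -0.065  0.168] [-4.06 -3.32 -0.19]
100 30 [ 0.2   0.3  -0.41  0.97 -0.51  0.4 ] 0.0 [ 0.475 -0.066  0.158] [-4.08 -3.44 -0.02]
100 0 [-0.12  0.24 -0.42  0.91  0.    0.05] 0.0 [ 0.475 -0.06   0.139] [-3.95 -3.65  0.3 ]
```

```bash
python3 -m handwheel '[{"dx":0,"dy":-0.2,"dz":-0.3,"ax":9,"ay":0,"az":0,"jaw":0},{"dx":0,"dy":-0.5,"dz":-0.7,"ax":18,"ay":0,"az":0,"jaw":0},{"dx":0,"dy":-0.8,"dz":-1.1,"ax":27,"ay":0,"az":0,"jaw":0},{"dx":0,"dy":-1.1,"dz":-1.4,"ax":34,"ay":0,"az":0,"jaw":0},{"dx":0,"dy":-1.3,"dz":-1.6,"ax":34,"ay":0,"az":0,"jaw":0}]'
python3 -m handwheel '[{"dx":-0.1,"dy":0,"dz":0,"ax":0,"ay":0,"az":-8,"jaw":0},{"dx":-0.4,"dy":-0.1,"dz":0,"ax":0,"ay":0,"az":-18,"jaw":0},{"dx":-0.8,"dy":-0.3,"dz":0,"ax":0,"ay":0,"az":-28,"jaw":0},{"dx":-1.3,"dy":-0.5,"dz":0,"ax":0,"ay":0,"az":-38,"jaw":0},{"dx":-1.7,"dy":-0.6,"dz":0,"ax":0,"ay":0,"az":-47,"jaw":0}]'
python3 - <<'E'
from srch import *
s=robot.get_state(); M=R.from_rotvec(s['eef_rot']).as_matrix(); print(s['qpos'].round(2)); print(M.round(3))
print(shift([.474,-.06,.24]), np.degrees(R.from_matrix(M.T@pose(np.pi/2,np.pi/2,0)[1]).as_rotvec()))
E
```

```text
time: 8.28
tcp_pos: [0.5198, 0.137, 0.2814]
eef_rot: [2.214, 2.228, 0.015]
force: [0.6, -0.0, -1.5]
finger_gap: 0.0109
finger_force: 60.4
time: 8.9
tcp_pos: [0.4861, 0.0502, 0.2808]
eef_rot: [1.132, 2.925, 0.012]
force: [0.7, 0.4, -1.5]
finger_gap: 0.0108
finger_force: 60.4
[ 0.1   0.17 -0.12  1.27  0.    0.84]
[[-0.74   0.673  0.008]
 [ 0.673  0.74   0.005]
 [-0.002  0.009 -1.   ]]
[-1.30286289 -1.80035221  0.80328141] [  0.43962807   0.30534298 -42.30443278]
```

```bash
python3 -m handwheel '[{"dx":-0.2,"dy":-0.3,"dz":0,"ax":0,"ay":0,"az":-9,"jaw":0},{"dx":-0.5,"dy":-0.8,"dz":0.1,"ax":0,"ay":0,"az":-19,"jaw":0},{"dx":-0.9,"dy":-1.3,"dz":0.3,"ax":0,"ay":0,"az":-29,"jaw":0},{"dx":-1.2,"dy":-1.7,"dz":0.4,"ax":0,"ay":0,"az":-38,"jaw":0},{"dx":-1.3,"dy":-1.8,"dz":0.5,"ax":0,"ay":0,"az":-42.3,"jaw":0}]'
python3 -m handwheel '[{"dx":0,"dy":0,"dz":0,"ax":8,"ay":0,"az":0,"jaw":0},{"dx":0,"dy":-0.1,"dz":0,"ax":17,"ay":0,"az":0,"jaw":0},{"dx":0,"dy":-0.2,"dz":0.1,"ax":26,"ay":0,"az":0,"jaw":0},{"dx":0,"dy":-0.3,"dz":0.2,"ax":34,"ay":0,"az":0,"jaw":0},{"dx":0,"dy":-0.3,"dz":0.3,"ax":40,"ay":0,"az":0,"jaw":0}]'
cat > lip2.py <<'E'
from srch import *
s=robot.get_state(); M=R.from_rotvec(s['eef_rot']).as_matrix(); print(s['qpos'].round(2)); print(M.round(3))
lip=s['tcp_pos']-.0212*M[:,2]-.1*M[:,0]+.05*M[:,1]; print('tcp',s['tcp_pos'],'lip',lip,proj('top',lip))
for th in (45,55,65,75,85,92,98):
    p,MM=pose(np.pi/2,np.pi/2,np.radians(th)); print(th,(M.T@(p-s['tcp_pos'])/.05).round(2),np.degrees(R.from_matrix(M.T@MM).as_rotvec()).round(1))
E
python3 lip2.py
python3 - <<'E'
from h import *
save('top','t2.png'); a=cv2.imread('pics/t2.png')[100:250,230:430]
cv2.imwrite('pics/c3.png',cv2.resize(a,(800,600)))
E
```

```text
time: 9.52
tcp_pos: [0.4733, -0.0607, 0.2549]
eef_rot: [0.007, 3.134, 0.005]
force: [-0.8, -1.0, -2.3]
finger_gap: 0.0108
finger_force: 60.4
time: 10.15
tcp_pos: [0.4738, -0.0732, 0.2398]
eef_rot: [0.01, 2.948, -1.067]
force: [0.2, 0.6, -2.2]
finger_gap: 0.0107
finger_force: 60.5
[ 0.27  0.28 -0.29  1.21 -0.67  0.35]
[[-1.     0.008  0.004]
 [ 0.004  0.768 -0.64 ]
 [-0.009 -0.64  -0.768]]
tcp [ 0.47382204 -0.07319341  0.239766  ] lip [ 0.57415408 -0.02159437  0.22491808] [311.70929376 151.57724952]
45 [0.02 1.18 1.55] [ 5.2  0.2 -0.5]
55 [0.02 1.14 1.37] [15.2  0.2 -0.5]
65 [0.02 1.13 1.18] [25.2  0.1 -0.5]
75 [0.02 1.16 0.99] [35.2  0.1 -0.5]
85 [0.02 1.21 0.81] [45.2  0.  -0.6]
92 [0.02 1.27 0.69] [52.2 -0.  -0.6]
98 [0.02 1.33 0.59] [58.2 -0.  -0.6]
```

View pics/c3.png

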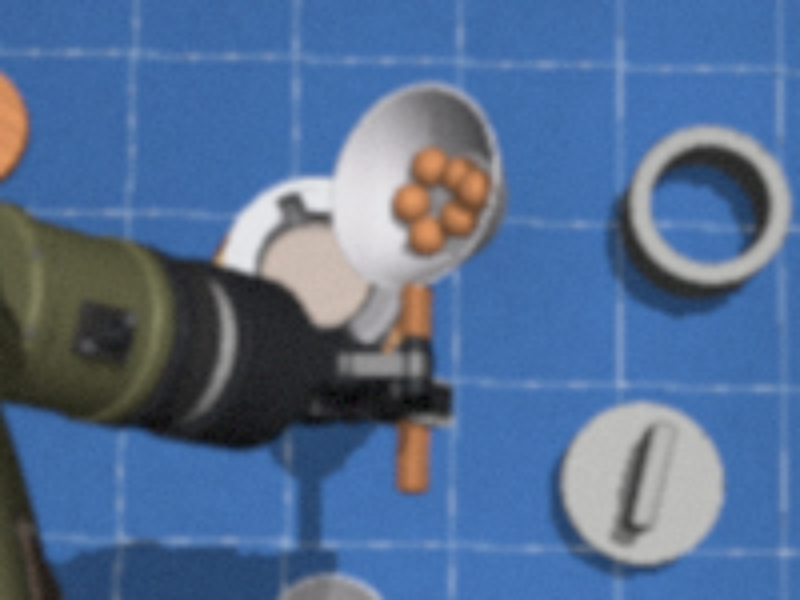

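The picture shows the beads deep in the tilted bowl, its lip at crop (333,200), back of the jar's bore (315,275). The bowl sits about 4 mm farther from the grip than I assumed, so I'll correct for that.

```bash
python3 -m handwheel '[{"dx":0.09,"dy":0.4,"dz":0.4,"ax":5,"ay":0,"az":0,"jaw":0},{"dx":0.09,"dy":0.8,"dz":0.8,"ax":11,"ay":0,"az":0,"jaw":0},{"dx":0.09,"dy":1.0,"dz":1.1,"ax":15,"ay":0,"az":0,"jaw":0},{"dx":0.09,"dy":1.14,"dz":1.28,"ax":20,"ay":0,"az":0,"jaw":0},{"dx":0.09,"dy":1.14,"dz":1.28,"ax":20,"ay":0,"az":0,"jaw":0}]'
sed -i 's/-.1\*M\[:,0\]/-.104*M[:,0]/' lip2.py; sed -i 's/+.1\*M\[:,0\]/+.104*M[:,0]/' srch.py; python3 lip2.py
```

```text
time: 10.82
tcp_pos: [0.4688, -0.0706, 0.1517]
eef_rot: [-0.007, -2.725, 1.56]
force: [0.6, -0.3, -1.1]
finger_gap: 0.0106
finger_force: 60.6
[ 0.41  0.58 -0.38  1.22 -0.91  0.72]
[[-1.     0.003 -0.004]
 [ 0.005  0.506 -0.862]
 [-0.001 -0.862 -0.506]]
tcp [ 0.4687693  -0.07055643  0.15165827] lip [ 0.57301225 -0.02749019  0.11934503] [314.2466803  165.26074096]
45 [-0.02  0.09  0.21] [-14.6  -0.2  -0.2]
55 [-0.01 -0.01  0.05] [-4.6 -0.2 -0.2]
65 [-0.01 -0.08 -0.12] [ 5.4 -0.2 -0.2]
75 [-0.01 -0.12 -0.31] [15.4 -0.3 -0.2]
85 [-0.01 -0.13 -0.5 ] [25.4 -0.3 -0.1]
92 [-0.01 -0.12 -0.63] [32.4 -0.3 -0.1]
98 [-0.01 -0.09 -0.74] [38.4 -0.3 -0.1]
```

```bash
python3 -m handwheel '[{"dx":0,"dy":-0.07,"dz":-0.1,"ax":5,"ay":0,"az":0,"jaw":0},{"dx":0,"dy":-0.1,"dz":-0.21,"ax":10,"ay":0,"az":0,"jaw":0},{"dx":0,"dy":-0.12,"dz":-0.31,"ax":15,"ay":0,"az":0,"jaw":0},{"dx":0,"dy":-0.12,"dz":-0.36,"ax":18,"ay":0,"az":0,"jaw":0},{"dx":0,"dy":-0.12,"dz":-0.4,"ax":20,"ay":0,"az":0,"jaw":0}]'
python3 lip2.py
python3 - <<'E'
from h import *
save('top','t3.png')
for i in range(1): print([(round(d['conf'],2),np.round(d['location'])) for d in robot.find_in('top','bead0_center')])
E
```

```text
time: 11.45
tcp_pos: [0.4697, -0.0569, 0.1692]
eef_rot: [0.015, 2.414, -2.009]
force: [0.6, -0.3, 0.3]
finger_gap: 0.0109
finger_force: 60.7
[ 0.5   0.85 -0.27  1.66 -1.03  1.26]
[[-1.     0.008 -0.005]
 [ 0.007  0.182 -0.983]
 [-0.007 -0.983 -0.182]]
tcp [ 0.46968642 -0.05689914  0.16922115] lip [ 0.57419206 -0.02767839  0.12460995] [314.36424858 164.14355744]
45 [0.   0.45 0.5 ] [-34.5  -0.2  -0.5]
55 [0.   0.3  0.38] [-24.5  -0.2  -0.5]
65 [0.   0.18 0.24] [-14.5  -0.3  -0.5]
75 [0.   0.07 0.09] [-4.5 -0.3 -0.5]
85 [ 0.    0.   -0.09] [ 5.5 -0.3 -0.4]
92 [ 0.   -0.03 -0.22] [12.5 -0.4 -0.4]
98 [ 0.01 -0.05 -0.33] [18.5 -0.4 -0.4]
[(0.71, array([306., 174.])), (0.7, array([387., 220.])), (0.34, array([305., 156.])), (0.18, array([218., 131.]))]
```

```bash
python3 -m handwheel '[{"dx":0,"dy":0,"dz":-0.09,"ax":5,"ay":0,"az":0,"jaw":0},{"dx":0,"dy":-0.03,"dz":-0.2,"ax":11,"ay":0,"az":0,"jaw":0},{"dx":0,"dy":-0.03,"dz":-0.22,"ax":12.5,"ay":0,"az":0,"jaw":0},{"dx":0,"dy":-0.03,"dz":-0.22,"ax":12.5,"ay":0,"az":0,"jaw":0},{"dx":0,"dy":-0.03,"dz":-0.22,"ax":12.5,"ay":0,"az":0,"jaw":0}]'
python3 - <<'E'
from h import *
save('top','t4.png'); save('scene','s4.png')
a=cv2.imread('pics/t4.png')[120:270,230:430]; b=cv2.imread('pics/s4.png')[200:350,230:430]
cv2.imwrite('pics/c4.png',np.hstack([cv2.resize(a,(400,300)),cv2.resize(b,(400,300))]))
E
```

```text
time: 12.18
tcp_pos: [0.4691, -0.0468, 0.1725]
eef_rot: [-0.013, -2.181, 2.26]
force: [0.0, -0.9, -0.5]
finger_gap: 0.0106
finger_force: 60.7
```

View pics/c4.png

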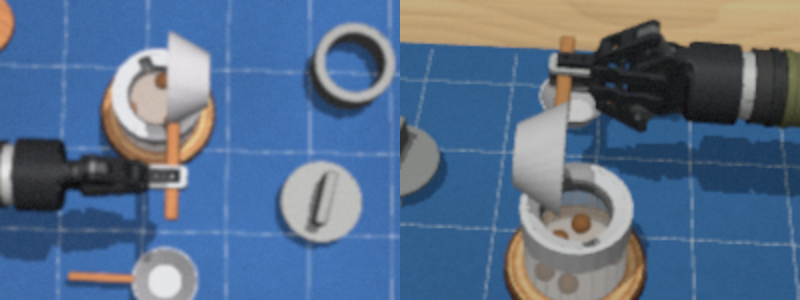

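The left part shows the empty bowl beside the bore, with beads in the jar and none on the mat. The right part shows five beads inside the clear jar; the sixth may be hidden. I'll lift off and count again.

```bash
python3 -m handwheel '[{"dx":0,"dy":-0.6,"dz":0,"ax":-5,"ay":0,"az":0,"jaw":0},{"dx":0.2,"dy":-1.2,"dz":-0.6,"ax":-14,"ay":0,"az":0,"jaw":0},{"dx":0.5,"dy":-1.8,"dz":-1.3,"ax":-24,"ay":0,"az":0,"jaw":0},{"dx":0.8,"dy":-2.2,"dz":-2.1,"ax":-34,"ay":0,"az":0,"jaw":0},{"dx":1.2,"dy":-2.2,"dz":-3,"ax":-44,"ay":0,"az":0,"jaw":0}]'
python3 - <<'E'
from h import *
s=robot.get_state(); M=R.from_rotvec(s['eef_rot']).as_matrix()
W=np.array([[-1,0,0],[0,1,0],[0,0,-1.]]).T
print(shift([.40,.17,.16]),np.degrees(R.from_matrix(M.T@W).as_rotvec()),s['qpos'].round(2))
save('top','t5.png'); save('scene','s5.png')
for c in('top','scene'): print(c,[(round(d['conf'],2),np.round(d['location'])) for d in robot.find_in(c,'bead0_center')])
E
```

```text
time: 12.9
tcp_pos: [0.4091, 0.1098, 0.2781]
eef_rot: [0.012, 2.871, -1.266]
force: [-0.5, -0.7, -1.3]
finger_gap: 0.0108
finger_force: 60.6
[0.20418767 2.55515227 0.70428908] [-47.57639267   0.21790455  -0.44477099] [ 0.7   0.44 -0.08  1.67 -0.6   0.91]
top [(0.73, array([232., 176.])), (0.45, array([222., 131.]))]
scene []
```

Run:
```python
from h import *
a=cv2.imread('pics/t5.png')[100:250,190:350]; b=cv2.imread('pics/s5.png')[190:370,230:450]
cv2.imwrite('pics/c5.png',np.hstack([cv2.resize(a,(400,375)),cv2.resize(b,(400,375))]))
```

```text
(no output)
```

View pics/c5.png

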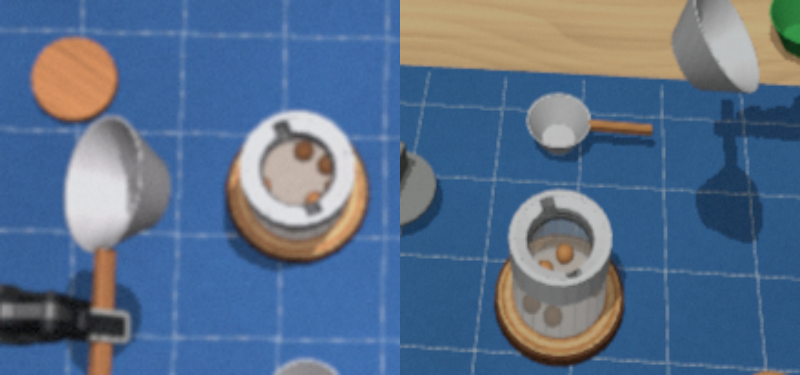

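The left part shows the bowl empty, no stray beads on the mat, and four beads visible through the bore: (304,150), (325,165), (313,198), (265,185). The right part shows beads through the jar wall as well. I take it all six are inside. Next I'll set the scoop down at x=0.40, y=0.17, which is free.

```bash
python3 -m handwheel '[{"dx":0.1,"dy":0.5,"dz":0,"ax":-9,"ay":0,"az":0,"jaw":0},{"dx":0.2,"dy":1.1,"dz":0.2,"ax":-19,"ay":0,"az":0,"jaw":0},{"dx":0.2,"dy":1.7,"dz":0.4,"ax":-29,"ay":0,"az":0,"jaw":0},{"dx":0.2,"dy":2.2,"dz":0.6,"ax":-39,"ay":0,"az":-0.4,"jaw":0},{"dx":0.2,"dy":2.55,"dz":0.7,"ax":-47.6,"ay":0.2,"az":-0.4,"jaw":0}]'
python3 -m handwheel '[{"dx":0,"dy":0,"dz":0.4,"ax":0,"ay":0,"az":0,"jaw":0},{"dx":0,"dy":0,"dz":1.0,"ax":0,"ay":0,"az":0,"jaw":0},{"dx":0,"dy":0,"dz":1.6,"ax":0,"ay":0,"az":0,"jaw":0},{"dx":0,"dy":0,"dz":2.0,"ax":0,"ay":0,"az":0,"jaw":0},{"dx":0,"dy":0,"dz":2.0,"ax":0,"ay":0,"az":0,"jaw":0}]'
python3 - <<'E'
from h import *
s=robot.get_state(); M=R.from_rotvec(s['eef_rot']).as_matrix(); print(M.round(3))
W=np.array([[-1,0,0],[0,1,0],[0,0,-1.]]).T
print(shift([.40,.17,.021]),np.degrees(R.from_matrix(M.T@W).as_rotvec()))
E
```

```text
time: 13.72
tcp_pos: [0.3983, 0.1651, 0.1549]
eef_rot: [-0.004, -3.134, 0.014]
force: [-0.5, 0.6, -1.5]
finger_gap: 0.0107
finger_force: 60.5
time: 14.35
tcp_pos: [0.3964, 0.1633, 0.0544]
eef_rot: [-0.004, -3.13, 0.023]
force: [-0.6, -0.5, -1.8]
finger_gap: 0.0108
finger_force: 60.5
[[-1.     0.003 -0.012]
 [ 0.003  1.    -0.015]
 [ 0.012 -0.015 -1.   ]]
[-0.07989845  0.14403583  0.66559174] [-0.85107137 -0.67562542 -0.16467525]
```

```bash
python3 -m handwheel '[{"dx":0,"dy":0,"dz":0.3,"ax":-0.9,"ay":-0.7,"az":0,"jaw":0},{"dx":0,"dy":0,"dz":0.5,"ax":-0.9,"ay":-0.7,"az":0,"jaw":0},{"dx":0,"dy":0,"dz":0.58,"ax":-0.9,"ay":-0.7,"az":0,"jaw":0},{"dx":0,"dy":0,"dz":0.62,"ax":-0.9,"ay":-0.7,"az":0,"jaw":0},{"dx":0,"dy":0,"dz":0.62,"ax":-0.9,"ay":-0.7,"az":0,"jaw":0}]'
```

```text
time: 14.98
tcp_pos: [0.3999, 0.1656, 0.0265]
eef_rot: [0.002, 3.133, 0.008]
force: [0.1, 0.6, -1.5]
finger_gap: 0.0105
finger_force: 60.5
```

```bash
python3 -m handwheel '[{"dx":0,"dy":0,"dz":0.05,"ax":0,"ay":0,"az":0,"jaw":0},{"dx":0,"dy":0,"dz":0.1,"ax":0,"ay":0,"az":0,"jaw":0},{"dx":0,"dy":0,"dz":0.13,"ax":0,"ay":0,"az":0,"jaw":0},{"dx":0,"dy":0,"dz":0.13,"ax":0,"ay":0,"az":0,"jaw":0}]'
```

```text
time: 15.48
tcp_pos: [0.3995, 0.1655, 0.02]
eef_rot: [0.002, 3.133, 0.009]
force: [-3.0, 1.3, 4.7]
finger_gap: 0.0107
finger_force: 61.3
```

```bash
python3 -m handwheel '[{"dx":0,"dy":0,"dz":0,"ax":0,"ay":0,"az":0,"jaw":30},{"dx":0,"dy":0,"dz":0,"ax":0,"ay":0,"az":0,"jaw":60},{"dx":0,"dy":0,"dz":0,"ax":0,"ay":0,"az":0,"jaw":60},{"dx":0,"dy":0,"dz":-0.6,"ax":0,"ay":0,"az":0,"jaw":60},{"dx":0,"dy":0,"dz":-1.5,"ax":0,"ay":0,"az":0,"jaw":60}]'
python3 -m handwheel '[{"dx":0.2,"dy":-0.5,"dz":-0.9,"ax":0,"ay":0,"az":0,"jaw":60},{"dx":0,"dy":-1.5,"dz":-1.9,"ax":0,"ay":0,"az":-6,"jaw":60},{"dx":0,"dy":-2.6,"dz":-2.9,"ax":0,"ay":0,"az":-12,"jaw":60},{"dx":0,"dy":-3.7,"dz":-3.8,"ax":0,"ay":0,"az":-12,"jaw":70},{"dx":0,"dy":-4.7,"dz":-4,"ax":0,"ay":0,"az":-12,"jaw":70}]'
python3 - <<'E'
from h import *
s=robot.get_state(); M=R.from_rotvec(s['eef_rot']).as_matrix(); print(M.round(3),s['qpos'].round(2))
save('top','t6.png'); d=cal
for l,z in [('scoop_rim',.042),('scoop_grip',.036),('jar_mouth',.105),('cap_grip',.045)]:
    for e in robot.tip_of('top',l)[:3]: print(l,round(e['conf'],2),e['location'],at('top',e['location'],z).round(3))
save('wrist','w6.png')
for l,z in [('jar_mouth',.105),('jar_slot',.105),('cap_grip',.045),('cap_foot',0),('scoop_rim',.042)]:
    for e in robot.tip_of('wrist',l)[:3]: print('w',l,round(e['conf'],2),e['location'],at('wrist',e['location'],z).round(4))
E
```

```text
time: 16.1
tcp_pos: [0.3978, 0.1645, 0.0945]
eef_rot: [0.002, 3.136, 0.006]
force: [0.6, 0.0, -0.4]
finger_gap: 0.0516
finger_force: 0.0
time: 16.73
tcp_pos: [0.398, -0.0581, 0.2903]
eef_rot: [-0.327, 3.111, 0.005]
force: [1.3, -0.1, 0.4]
finger_gap: 0.06
finger_force: 0.0
[[-0.978 -0.208  0.013]
 [-0.208  0.978  0.005]
 [-0.013  0.002 -1.   ]] [-0.15  0.02 -0.28  1.27  0.01 -0.36]
scoop_rim 0.79 [168.8, 331.1] [0.204 0.292 0.042]
scoop_grip 0.81 [230.6, 242.2] [0.407 0.162 0.036]
scoop_grip 0.68 [157.9, 289.0] [0.297 0.323 0.036]
scoop_grip 0.55 [275.8, 254.1] [0.382 0.057 0.036]
jar_mouth 0.87 [310.2, 164.1] [ 0.579 -0.019  0.105]
cap_grip 0.64 [218.5, 132.8] [0.664 0.199 0.045]
w jar_mouth 0.76 [317.6, 383.9] [ 0.5712 -0.0165  0.105 ]
w jar_slot 0.66 [328.1, 415.5] [0.6066 0.0022 0.105 ]
w cap_grip 0.97 [155.0, 226.4] [ 0.4659 -0.205   0.045 ]
w cap_foot 0.94 [167.9, 214.1] [ 0.4666 -0.2079  0.    ]
w scoop_rim 0.97 [350.6, 167.0] [ 0.3681 -0.0272  0.042 ]
```

```bash
python3 -m handwheel '[{"dx":-0.7,"dy":0.1,"dz":0.1,"ax":0,"ay":0,"az":0,"jaw":80},{"dx":-1.7,"dy":0.1,"dz":0.3,"ax":0,"ay":0,"az":0,"jaw":100},{"dx":-2.7,"dy":0.1,"dz":0.6,"ax":0,"ay":0,"az":0,"jaw":100},{"dx":-3.4,"dy":0.11,"dz":0.8,"ax":0,"ay":0,"az":0,"jaw":100},{"dx":-3.6,"dy":0.11,"dz":0.8,"ax":0,"ay":0,"az":0,"jaw":100}]'
python3 -m handwheel '[{"dx":0,"dy":0,"dz":0,"ax":0,"ay":0,"az":0,"jaw":100},{"dx":0,"dy":0,"dz":0,"ax":0,"ay":0,"az":0,"jaw":100}]'
cat > jar.py <<'E'
from h import *
im=save('wrist','w7.png'); s=robot.get_state(); print(s['tcp_pos'],s['qpos'].round(3))
for l,z in [('jar_mouth',.105),('jar_slot',.105)]:
    for e in robot.tip_of('wrist',l)[:3]: print(l,round(e['conf'],2),e['location'],at('wrist',e['location'],z).round(4))
for e in robot.find_in('wrist','bead0_center'): print('bead',round(e['conf'],2),np.round(e['location']),at('wrist',e['location'],.03).round(3))
# rectify to plane z=.105, 0.25 mm/px, 160mm square
K,Rm,t=cal('wrist'); n=640; c0=np.array([.573,-.015])
i,j=np.meshgrid(np.arange(n),np.arange(n),indexing='ij'); X=c0[0]+(n/2-i)*.00025; Y=c0[1]+(n/2-j)*.00025
q=np.stack([X,Y,np.full_like(X,.105)],-1)@Rm.T+t; q=q@K.T; m=(q[...,:2]/q[...,2:]).astype(np.float32)
r=cv2.remap(cv2.imread('pics/w7.png'),m[...,0],m[...,1],cv2.INTER_LINEAR); cv2.imwrite('pics/rect.png',r)
hsv=cv2.cvtColor(r,cv2.COLOR_BGR2HSV)
k=((hsv[...,1]<50)&(hsv[...,2]>130)).astype(np.uint8); D=np.hypot(i-n/2,j-n/2)*.00025; k[D>.06]=0
cs=cv2.findContours(k,cv2.RETR_EXTERNAL,cv2.CHAIN_APPROX_NONE)[0]; c=max(cs,key=cv2.contourArea)
e=cv2.fitEllipse(cv2.convexHull(c)); ctr=np.array([c0[0]+(n/2-e[0][1])*.00025,c0[1]+(n/2-e[0][0])*.00025]); print('collar',ctr,np.array(e[1])*.00025,e[2])
g=cv2.GaussianBlur(r[...,1],(9,9),0).astype(float)
a=np.radians(np.arange(-90,270,1.)); prof=np.mean([g[np.clip(n/2-((ctr[0]+rr*np.cos(a)-c0[0])/.00025),0,n-1).astype(int),np.clip(n/2-((ctr[1]+rr*np.sin(a)-c0[1])/.00025),0,n-1).astype(int)] for rr in(.039,.041,.043)],0)
print(np.round(prof[::4]).astype(int).tolist())
for lo in(0,180):
    w=(np.degrees(a)>lo-30)&(np.degrees(a)<lo+70); v=np.clip(np.median(prof)*.75-prof[w],0,None); print('slot',(v*np.degrees(a)[w]).sum()/v.sum(), (v>0).sum())
E
python3 jar.py
```

```text
time: 17.9
tcp_pos: [0.5734, -0.0125, 0.2478]
eef_rot: [-0.329, 3.118, 0.008]
force: [-1.1, -0.8, -0.2]
finger_gap: 0.0854
finger_force: 0.0
time: 18.15
tcp_pos: [0.5714, -0.0139, 0.2504]
eef_rot: [-0.326, 3.116, 0.007]
force: [0.6, 0.2, 0.3]
finger_gap: 0.0854
finger_force: 0.0
[ 0.57142698 -0.01402595  0.25048314] [-0.028  0.327  0.008  1.243  0.005 -0.236]
jar_mouth 0.58 [308.8, 220.3] [ 0.5744 -0.0188  0.105 ]
jar_slot 0.75 [321.6, 263.3] [ 0.6066 -0.0022  0.105 ]
bead 0.59 [280. 212.] [ 0.595 -0.044  0.03 ]
collar [ 0.57196849 -0.01521523] [0.10256218 0.10304311] 94.33915710449219
[225, 225, 224, 225, 226, 224, 228, 227, 227, 227, 229, 230, 230, 230, 229, 230, 229, 229, 230, 227, 230, 230, 229, 229, 227, 221, 79, 73, 71, 71, 79, 216, 230, 230, 230, 230, 230, 230, 230, 230, 230, 229, 230, 230, 230, 230, 230, 230, 230, 230, 230, 230, 230, 230, 230, 230, 230, 230, 215, 173, 145, 154, 144, 144, 144, 143, 183, 223, 144, 144, 137, 51, 50, 50, 50, 59, 139, 144, 191, 225, 225, 225, 223, 224, 224, 225, 225, 224, 224, 224]
slot 22.117177580264826 21
slot 194.96111597161465 63
```

```bash
python3 -m handwheel '[{"dx":0.6,"dy":-0.6,"dz":0,"ax":0,"ay":0,"az":6,"jaw":100},{"dx":1.3,"dy":-1.5,"dz":0.2,"ax":0,"ay":0,"az":12,"jaw":100},{"dx":2.0,"dy":-2.4,"dz":0.3,"ax":0,"ay":0,"az":18,"jaw":100},{"dx":2.6,"dy":-3.1,"dz":0.4,"ax":0,"ay":0,"az":23,"jaw":100},{"dx":2.84,"dy":-3.37,"dz":0.4,"ax":0,"ay":0,"az":23,"jaw":100}]'
python3 -m handwheel '[{"dx":0,"dy":0,"dz":0,"ax":0,"ay":0,"az":0,"jaw":100},{"dx":0,"dy":0,"dz":0,"ax":0,"ay":0,"az":0,"jaw":100}]'
cat > cap.py <<'E'
from h import *
im=save('wrist','w8.png'); s=robot.get_state(); M=R.from_rotvec(s['eef_rot']).as_matrix(); print(s['tcp_pos'],M.round(3))
for l,z in [('cap_grip',.045),('cap_foot',0)]:
    for e in robot.tip_of('wrist',l)[:2]: print(l,round(e['conf'],2),e['location'],at('wrist',e['location'],z).round(4))
d=robot.cut_out('wrist','cap_grip')[0]; reg=d['region'].astype(np.uint8); print(d['conf'],reg.sum())
K,Rm,t=cal('wrist'); n=560; c0=np.array([.467,-.209]); s_=.00025
def rect(img,z,fl=cv2.INTER_LINEAR):
    i,j=np.meshgrid(np.arange(n),np.arange(n),indexing='ij'); q=np.stack([c0[0]+(n/2-i)*s_,c0[1]+(n/2-j)*s_,np.full(i.shape,z)],-1)@Rm.T+t; q=q@K.T
    m=(q[...,:2]/q[...,2:]).astype(np.float32); return cv2.remap(img,m[...,0],m[...,1],fl)
W=lambda u,v:np.array([c0[0]+(n/2-v)*s_,c0[1]+(n/2-u)*s_])
k=rect(reg,.027,cv2.INTER_NEAREST); c=max(cv2.findContours(k,0,cv2.CHAIN_APPROX_NONE)[0],key=cv2.contourArea); e=cv2.fitEllipse(cv2.convexHull(c)); print('plate',W(*e[0]),np.array(e[1])*s_)
b=cv2.imread('pics/w8.png'); r=rect(b,.063); cv2.imwrite('pics/rect8.png',r)
g=cv2.cvtColor(r,cv2.COLOR_BGR2GRAY); kk=rect(reg,.063,cv2.INTER_NEAREST)
print('grey pct',np.percentile(g[kk>0],[2,10,25,50,75,90,98]))
lab=cv2.cvtColor(r,cv2.COLOR_BGR2GRAY)[n//2-140:n//2+140:14,n//2-100:n//2+100:10]; print(lab)
E
python3 cap.py
```

```text
time: 18.98
tcp_pos: [0.4667, -0.2096, 0.2278]
eef_rot: [0.307, 3.119, 0.01]
force: [0.0, -0.1, 0.2]
finger_gap: 0.0855
finger_force: 0.0
time: 19.23
tcp_pos: [0.4693, -0.2072, 0.2281]
eef_rot: [0.3, 3.118, 0.01]
force: [-0.4, -0.5, 0.9]
finger_gap: 0.0851
finger_force: 0.0
[ 0.46937018 -0.20699552  0.22805168] [[-0.982  0.19   0.009]
 [ 0.19   0.982  0.006]
 [-0.008  0.007 -1.   ]]
cap_grip 0.94 [313.7, 203.1] [ 0.4667 -0.2079  0.045 ]
cap_foot 0.88 [311.7, 192.4] [ 0.4671 -0.2101  0.    ]
cap_foot 0.72 [591.3, 305.8] [0.6407 0.0523 0.    ]
0.92 9092
plate [ 0.46570191 -0.20992744] [0.09573981 0.09588421]
grey pct [ 96. 142. 187. 192. 197. 198. 199.]
[[ 96  97  96  98  96 107 140  94  96  98  96  95  97  95  97  94  97  95
   96  95]
 [ 95  96  96  95 105 143 171 176 183 187 185 187 181 176 150 114  98  95
   95  95]
 [ 95 115 166 185 189 188 189 188 189 190 182 146 158 165 174 190 192 177
  124  95]
 [171 187 187 188 188 188 189 190 190 191 129 158 175 183 189 149 191 192
  193 186]
 [187 187 187 188 189 189 189 190 190 187 124 170 179 187 185 131 192 193
  193 193]
 [188 188 189 1
[... 560 characters left out ...]
 197 197
  197 196]
 [192 192 192 193 193 189 106  93 162 188 191 192 153 185 197 197 197 197
  197 197]
 [192 192 192 193 194 186 108 105 180 191 192 189 133 197 197 197 197 197
  197 197]
 [193 193 193 194 196 123 101 133 188 192 191 178 143 198 197 197 198 198
  198 198]
 [193 194 194 194 196 114  94 163 191 191 191 157 177 198 198 197 197 198
  199 198]
 [193 193 195 195 164 111 101 184 191 191 190 135 196 197 198 198 198 198
  198 198]
 [193 193 195 196 159 102 132 191 191 191 180 138 199 198 197 198 198 198
  199 199]
 [194 195 195 185 121  93 148 180 189 191 160 169 198 199 198 199 198 198
  198 199]
 [194 194 195 185 109  79  49  63  85 109 103 195 197 199 198 198 199 199
  198 198]]
```

```bash
cat > go.py <<'E'
import sys
from h import *
x,y,z,al=map(float,sys.argv[1:5]); a=np.radians(al); X=np.array([np.cos(a),np.sin(a),0]); Z=np.array([0,0,-1.]); W=np.stack([X,np.cross(Z,X),Z],1)
s=robot.get_state(); M=R.from_rotvec(s['eef_rot']).as_matrix()
print('shift',shift([x,y,z]).round(3),'turn',np.degrees(R.from_matrix(M.T@W).as_rotvec()).round(2),'yaw',np.degrees(np.arctan2(M[1,0],M[0,0])).round(2),s['qpos'].round(2),s['force'].round(1),s['torque'].round(2),s['tcp_pos'].round(4))
E
python3 go.py .4657 -.2099 .08 168.2;python3 go.py .4657 -.2099 .032 168.2
```

```text
shift [ 0.08  -0.09   2.955] turn [0.41 0.44 0.85] yaw 169.04 [-0.42  0.24 -0.18  1.15  0.01 -0.23] [ 0.2 -0.3  0.5] [-0.02  0.05 -0.01] [ 0.4692 -0.207   0.2278]
shift [ 0.088 -0.097  3.915] turn [0.41 0.44 0.85] yaw 169.04 [-0.42  0.24 -0.18  1.15  0.01 -0.23] [ 0.2 -0.3  0.5] [-0.02  0.05 -0.01] [ 0.4692 -0.207   0.2278]
```

```bash
python3 -m handwheel '[{"dx":0.08,"dy":-0.09,"dz":0.7,"ax":0.4,"ay":0.4,"az":0.85,"jaw":100},{"dx":0.08,"dy":-0.09,"dz":1.6,"ax":0.4,"ay":0.4,"az":0.85,"jaw":100},{"dx":0.08,"dy":-0.09,"dz":2.5,"ax":0.4,"ay":0.4,"az":0.85,"jaw":100},{"dx":0.08,"dy":-0.09,"dz":2.96,"ax":0.4,"ay":0.4,"az":0.85,"jaw":100},{"dx":0.08,"dy":-0.09,"dz":2.96,"ax":0.4,"ay":0.4,"az":0.85,"jaw":60}]'
python3 go.py .4657 -.2099 .032 168.2
```

```text
time: 20.05
tcp_pos: [0.4637, -0.2095, 0.078]
eef_rot: [-0.324, -3.121, -0.002]
force: [-1.0, -0.5, -0.0]
finger_gap: 0.0695
finger_force: 0.0
shift [-0.045 -0.001  0.919] turn [ 0.06 -0.23 -0.05] yaw 168.15 [-0.42  0.35 -0.44  0.79  0.   -0.22] [-1.  -0.5 -0. ] [-0.   -0.01  0.03] [ 0.4637 -0.2095  0.078 ]
```

```bash
python3 -m handwheel '[{"dx":-0.05,"dy":0,"dz":0.5,"ax":0,"ay":-0.2,"az":0,"jaw":60},{"dx":-0.05,"dy":0,"dz":0.85,"ax":0,"ay":-0.2,"az":0,"jaw":60},{"dx":-0.05,"dy":0,"dz":0.92,"ax":0,"ay":-0.2,"az":0,"jaw":60},{"dx":-0.05,"dy":0,"dz":0.92,"ax":0,"ay":-0.2,"az":0,"jaw":0},{"dx":-0.05,"dy":0,"dz":0.92,"ax":0,"ay":-0.2,"az":0,"jaw":0}]'
python3 -m handwheel '[{"dx":0,"dy":0,"dz":0,"ax":0,"ay":0,"az":0,"jaw":0},{"dx":0,"dy":0,"dz":0,"ax":0,"ay":0,"az":0,"jaw":0},{"dx":0,"dy":0,"dz":0,"ax":0,"ay":0,"az":0,"jaw":0},{"dx":0,"dy":0,"dz":0,"ax":0,"ay":0,"az":0,"jaw":0}]'
python3 go.py .4657 -.2099 .032 168.2
```

```text
time: 20.68
tcp_pos: [0.4685, -0.2117, 0.0349]
eef_rot: [0.325, 3.119, -0.002]
force: [0.4, 0.7, 1.8]
finger_gap: 0.0153
finger_force: 1.5
time: 21.18
tcp_pos: [0.4685, -0.2116, 0.0348]
eef_rot: [0.325, 3.119, -0.001]
force: [-0.2, 1.4, 6.1]
finger_gap: 0.0131
finger_force: 61.5
shift [0.061 0.022 0.056] turn [-0.01  0.35 -0.12] yaw 168.08 [-0.43  0.4  -0.49  0.67  0.   -0.22] [-0.2  1.4  6.1] [ 0.11 -0.    0.02] [ 0.4685 -0.2116  0.0348]
```

```bash
python3 -m handwheel '[{"dx":0,"dy":0,"dz":-0.3,"ax":0,"ay":0,"az":0,"jaw":0},{"dx":0,"dy":0,"dz":-1.0,"ax":0,"ay":0,"az":0,"jaw":0},{"dx":0,"dy":0,"dz":-1.9,"ax":0,"ay":0,"az":0,"jaw":0},{"dx":0,"dy":0,"dz":-2.7,"ax":0,"ay":0,"az":0,"jaw":0},{"dx":0,"dy":0,"dz":-3.1,"ax":0,"ay":0,"az":0,"jaw":0}]'
python3 go.py .5748 -.0141 .185 202.1
```

```text
time: 21.8
tcp_pos: [0.4677, -0.2117, 0.1919]
eef_rot: [0.326, 3.117, -0.003]
force: [1.0, -0.5, -1.4]
finger_gap: 0.0131
finger_force: 60.4
shift [-1.278  4.311  0.144] turn [ -0.19   0.4  -34.03] yaw 168.07 [-0.43  0.26 -0.25  1.06  0.   -0.22] [ 1.  -0.5 -1.4] [-0.07  0.03 -0.06] [ 0.4677 -0.2117  0.1919]
```

```bash
python3 -m handwheel '[{"dx":-0.2,"dy":0.6,"dz":0,"ax":0,"ay":0.3,"az":-6,"jaw":0},{"dx":-0.5,"dy":1.6,"dz":0.1,"ax":0,"ay":0.3,"az":-14,"jaw":0},{"dx":-0.8,"dy":2.7,"dz":0.14,"ax":0,"ay":0.3,"az":-22,"jaw":0},{"dx":-1.1,"dy":3.7,"dz":0.14,"ax":-0.1,"ay":0.4,"az":-29,"jaw":0},{"dx":-1.28,"dy":4.31,"dz":0.14,"ax":-0.2,"ay":0.4,"az":-34,"jaw":0}]'
python3 -m handwheel '[{"dx":0,"dy":0,"dz":0,"ax":0,"ay":0,"az":0,"jaw":0},{"dx":0,"dy":0,"dz":0,"ax":0,"ay":0,"az":0,"jaw":0},{"dx":0,"dy":0,"dz":0,"ax":0,"ay":0,"az":0,"jaw":0}]'
python3 go.py .5748 -.0141 .145 202.1
python3 - <<'E'
from h import *
save('top','t9.png'); s=robot.get_state(); M=R.from_rotvec(s['eef_rot']).as_matrix(); z0=s['tcp_pos'][2]-.0348; print('exp',s['tcp_pos']+.003*M[:,0])
for l,z in [('cap_grip',z0+.045),('cap_foot',z0)]:
    for e in robot.tip_of('top',l)[:2]: print('top',l,round(e['conf'],2),at('top',e['location'],z).round(4))
save('wrist','w9.png')
for l,z in [('cap_grip',z0+.045),('cap_foot',z0),('jar_mouth',.105)]:
    for e in robot.tip_of('wrist',l)[:2]: print(l,round(e['conf'],2),e['location'],at('wrist',e['location'],z).round(4))
d=robot.cut_out('wrist','cap_grip')
for e in d[:1]:
    ys,xs=np.nonzero(e['region']); print(e['conf'],len(xs),xs.min(),xs.max(),ys.min(),ys.max())
    k=e['region'].astype(np.uint8); c=max(cv2.findContours(k,0,cv2.CHAIN_APPROX_NONE)[0],key=cv2.contourArea)[:,0]
    c=c[c[:,1]<ys.min()+55]; P=np.array([at('wrist',p,z0+.0265)[:2] for p in c]); A=np.c_[2*P,np.ones(len(P))]
    # upper boundary only; fixed radius fit
    from scipy.optimize import least_squares
    f=least_squares(lambda v:np.hypot(*(P-v).T)-.048,s['tcp_pos'][:2],loss='soft_l1',f_scale=.001); print('plate ctr',f.x,np.abs(f.fun).mean())
E
```

```text
time: 22.42
tcp_pos: [0.5747, -0.0114, 0.1824]
eef_rot: [0.609, -3.079, -0.004]
force: [-0.1, 0.3, -0.9]
finger_gap: 0.0135
finger_force: 60.4
time: 22.8
tcp_pos: [0.5733, -0.0147, 0.1821]
eef_rot: [0.598, -3.081, -0.004]
force: [-0.4, -0.3, -1.9]
finger_gap: 0.0129
finger_force: 60.4
shift [-0.034 -0.003  0.743] turn [ 0.17 -0.17 -0.12] yaw -158.02 [-0.03  0.37 -0.11  1.1   0.   -0.41] [-0.4 -0.3 -1.9] [-0.07 -0.02  0.03] [ 0.5733 -0.0147  0.1821]
exp [ 0.5706915  -0.01578619  0.18215244]
cap_grip 0.88 [321.4, 329.3] [ 0.5713 -0.0125  0.1923]
jar_mouth 0.58 [22.1, 169.8] [ 0.5893 -0.1804  0.105 ]
0.59 30487 205 431 192 426
plate ctr [ 0.57135126 -0.01366023] 0.00023263521676140776
```

```bash
python3 go.py .5741 -.0157 .135 202.1; python3 -m handwheel '[{"dx":0,"dy":0.02,"dz":0.3,"ax":0.2,"ay":-0.2,"az":-0.1,"jaw":0},{"dx":0,"dy":0.02,"dz":0.6,"ax":0.2,"ay":-0.2,"az":-0.1,"jaw":0},{"dx":-0.01,"dy":0.02,"dz":0.8,"ax":0.2,"ay":-0.2,"az":-0.1,"jaw":0},{"dx":-0.01,"dy":0.02,"dz":0.92,"ax":0.2,"ay":-0.2,"az":-0.1,"jaw":0},{"dx":-0.01,"dy":0.02,"dz":0.92,"ax":0.2,"ay":-0.2,"az":-0.1,"jaw":0}]'
python3 go.py .5741 -.0157 .1178 202.1
```

```text
shift [ 0.009 -0.038  0.94 ] turn [ 0.18 -0.14 -0.05] yaw -157.95 [-0.03  0.37 -0.11  1.1   0.   -0.41] [-0.9 -0.7 -0.2] [-0.05 -0.    0.01] [ 0.574  -0.0138  0.182 ]
time: 23.82
tcp_pos: [0.5738, -0.0125, 0.1354]
eef_rot: [-0.604, 3.083, -0.0]
force: [-0.1, 0.7, -0.3]
finger_gap: 0.0129
finger_force: 60.4
shift [ 0.018 -0.063  0.353] turn [-0.01  0.02  0.08] yaw -157.82 [-0.02  0.4  -0.19  0.98 -0.   -0.41] [-0.1  0.7 -0.3] [-0.02  0.05 -0.02] [ 0.5738 -0.0125  0.1354]
```

```bash
python3 -m handwheel '[{"dx":0.01,"dy":-0.05,"dz":0.06,"ax":0,"ay":0,"az":0,"jaw":0},{"dx":0.01,"dy":-0.05,"dz":0.12,"ax":0,"ay":0,"az":0,"jaw":0},{"dx":0.01,"dy":-0.05,"dz":0.18,"ax":0,"ay":0,"az":0,"jaw":0},{"dx":0.01,"dy":-0.05,"dz":0.18,"ax":0,"ay":0,"az":0,"jaw":0}]'
python3 go.py .5741 -.0157 .1178 202.1
```

```text
time: 24.32
tcp_pos: [0.5746, -0.0149, 0.1271]
eef_rot: [-0.604, 3.081, -0.0]
force: [-0.6, 0.5, -1.6]
finger_gap: 0.0129
finger_force: 60.6
shift [ 0.015 -0.01   0.185] turn [-0.03  0.08  0.07] yaw -157.83 [-0.03  0.4  -0.21  0.96  0.   -0.41] [-0.6  0.5 -1.6] [ 0.08 -0.   -0.04] [ 0.5746 -0.0149  0.1271]
```

```bash
python3 -m handwheel '[{"dx":0.01,"dy":-0.01,"dz":0.06,"ax":0,"ay":0,"az":0,"jaw":0},{"dx":0.01,"dy":-0.01,"dz":0.12,"ax":0,"ay":0,"az":0,"jaw":0},{"dx":0.01,"dy":-0.01,"dz":0.18,"ax":0,"ay":0,"az":0,"jaw":0},{"dx":0.01,"dy":-0.01,"dz":0.21,"ax":0,"ay":0,"az":0,"jaw":0},{"dx":0.01,"dy":-0.01,"dz":0.21,"ax":0,"ay":0,"az":0,"jaw":0}]'
python3 go.py .5741 -.0157 .1178 202.1
```

```text
time: 24.95
tcp_pos: [0.5746, -0.0151, 0.118]
eef_rot: [-0.604, 3.08, 0.001]
force: [-2.6, 1.7, 10.1]
finger_gap: 0.0131
finger_force: 61.9
shift [ 0.015 -0.008  0.004] turn [-0.01  0.18  0.1 ] yaw -157.8 [-0.03  0.41 -0.22  0.94  0.   -0.41] [-2.6  1.7 10.1] [ 0.43  0.54 -0.02] [ 0.5746 -0.0151  0.118 ]
```

```bash
python3 -m handwheel '[{"dx":0.01,"dy":0,"dz":0.03,"ax":0,"ay":0,"az":0,"jaw":0},{"dx":0.01,"dy":0,"dz":0.05,"ax":0,"ay":0,"az":0,"jaw":0},{"dx":0.01,"dy":0,"dz":0.05,"ax":0,"ay":0,"az":0,"jaw":0}]'
python3 go.py .5741 -.0157 .1178 202.1
```

```text
time: 25.32
tcp_pos: [0.5746, -0.015, 0.1178]
eef_rot: [-0.604, 3.077, 0.001]
force: [-7.8, 3.0, 22.1]
finger_gap: 0.0131
finger_force: 63.8
shift [ 0.015 -0.009 -0.001] turn [-0.04  0.31  0.11] yaw -157.79 [-0.03  0.41 -0.22  0.93  0.   -0.41] [-7.8  3.  22.1] [ 0.46  1.22 -0.02] [ 0.5746 -0.015   0.1178]
```

```bash
python3 -m handwheel '[{"dx":0,"dy":0,"dz":0,"ax":0,"ay":0,"az":9,"jaw":0},{"dx":0,"dy":-0.01,"dz":0,"ax":0,"ay":0,"az":18,"jaw":0},{"dx":0.01,"dy":-0.02,"dz":0,"ax":0,"ay":0,"az":27,"jaw":0},{"dx":0.01,"dy":-0.02,"dz":0,"ax":0,"ay":0,"az":36,"jaw":0},{"dx":0.01,"dy":-0.03,"dz":0,"ax":0,"ay":0,"az":45,"jaw":0}]'
python3 go.py .5741 -.0157 .1178 112.1
```

```text
time: 25.95
tcp_pos: [0.5772, -0.0162, 0.1179]
eef_rot: [0.624, 3.07, 0.006]
force: [-1.5, 4.6, 18.9]
finger_gap: 0.013
finger_force: 63.6
shift [ 0.06  -0.016  0.002] turn [ 0.48  0.31 44.94] yaw 157.04 [-0.03  0.41 -0.22  0.93  0.    0.37] [-1.5  4.6 18.9] [0.64 0.58 0.65] [ 0.5772 -0.0162  0.1179]
```

```bash
python3 -m handwheel '[{"dx":0,"dy":0,"dz":0,"ax":0,"ay":0,"az":9,"jaw":0},{"dx":0,"dy":-0.01,"dz":0,"ax":0,"ay":0,"az":18,"jaw":0},{"dx":0.01,"dy":-0.02,"dz":0,"ax":0,"ay":0,"az":27,"jaw":0},{"dx":0.01,"dy":-0.02,"dz":0,"ax":0,"ay":0,"az":36,"jaw":0},{"dx":0.01,"dy":-0.03,"dz":0,"ax":0,"ay":0,"az":44,"jaw":0}]'
python3 -m handwheel '[{"dx":0,"dy":0,"dz":0,"ax":0,"ay":0,"az":1,"jaw":0},{"dx":0,"dy":0,"dz":0,"ax":0,"ay":0,"az":1,"jaw":0}]'
python3 go.py .5741 -.0157 .1178 112.1
python3 - <<'E'
from h import *
s=robot.get_state(); M=R.from_rotvec(s['eef_rot']).as_matrix(); save('top','t10.png')
for l,z in [('cap_grip',.128),('scoop_grip',.036),('scoop_rim',.042),('jar_mouth',.105)]:
    for e in robot.tip_of('top',l)[:3]: print('top',l,round(e['conf'],2),at('top',e['location'],z).round(4))
save('scene','s10.png'); print([(round(e['conf'],2),np.round(e['location'])) for e in robot.find_in('scene','bead0_center')])
for l,z in [('cap_grip',.128),('scoop_grip',.036),('scoop_rim',.042)]:
    for e in robot.tip_of('scene',l)[:3]: print('scene',l,round(e['conf'],2),at('scene',e['location'],z).round(4))
E
```

```text
time: 26.58
tcp_pos: [0.5753, -0.0178, 0.1179]
eef_rot: [1.728, 2.616, 0.008]
force: [-7.1, 1.4, 23.8]
finger_gap: 0.0128
finger_force: 65.5
time: 26.82
tcp_pos: [0.5747, -0.018, 0.1179]
eef_rot: [1.746, 2.605, 0.006]
force: [-4.9, 2.0, 21.6]
finger_gap: 0.0131
finger_force: 64.2
shift [0.047 0.007 0.001] turn [0.37 0.13 0.25] yaw 112.35 [-0.03  0.41 -0.23  0.93  0.    1.15] [-4.9  2.  21.6] [0.21 1.22 0.87] [ 0.5747 -0.018   0.1179]
top scoop_grip 0.7 [0.3974 0.1619 0.036 ]
top scoop_grip 0.66 [0.2918 0.3223 0.036 ]
top scoop_rim 0.94 [0.5087 0.1681 0.042 ]
top scoop_rim 0.83 [0.2012 0.2858 0.042 ]
[]
scene cap_grip 0.94 [ 0.5802 -0.0109  0.128 ]
scene scoop_grip 0.89 [0.4    0.1623 0.036 ]
scene scoop_grip 0.83 [0.3009 0.3274 0.036 ]
scene scoop_grip 0.59 [0.3765 0.0565 0.036 ]
scene scoop_rim 0.88 [0.1993 0.2806 0.042 ]
scene scoop_rim 0.6 [0.5021 0.1717 0.042 ]
```

```bash
python3 -c "
from h import *
print(robot.hand_in()); print(robot.get_state()['force'])"
```

```text
the job is handed in; nothing more can be done
None
the job is handed in; nothing more can be done
```

I handed the job in at about 27 s; the verdict was not shown. The scoop is emptied into the jar and back on the table. I saw no stray beads but never counted all six in the jar. The cap is pressed flush with about 22 N, turned 90° clockwise and still gripped, and the tape, slice and glue were not touched.

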